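Load and clamp the mould press

ROBOT

A 6-joint arm with a two-finger parallel gripper is mounted at the origin on the work surface. World frame = base frame: x ahead of the robot, y to its left, z up, the work surface at z = 0. Lengths are in m, angles in degrees, forces in N, time in s.
With the tool pointing down it reaches from about 0.375 to 0.9 m from the base axis. Payload 3.1 kg.
Tool frame: the origin (TCP) lies on the centre line of the jaws, within the pads' length; the fingertips stand 22 mm ahead of it and the grasp point (between the pads) lies 3 mm ahead of it; y points along the fingers, z is the direction in which the jaws open and shut, and the axes are right-handed (so a half turn about y gives the same grasp; the last joint's range is limited). The gripper opens to 87 mm and grips with 3 to 60 N. Pads are 19 mm wide; open, the fingers measure 117 mm over their backs; the gripper's body (75 mm by 190 mm) begins 51 mm behind the grasp point.
Start: joints at [61.564, 30.224, 82.088, -0, 67.689, -10.227], TCP at [0.195, 0.594, 0.212] pointing down, gripper open.
Joint ranges: [-176.69, 176.69], [-43.24, 126.21], [12.49, 139.97], [-82, 262], [0, 151.66], [-163.58, 163.58]. Speed limits (degrees/s): [159.86, 159.86, 180, 180, 180, 180].

INTERFACE

Orientations are given as a 3x3 rotation matrix whose columns are the frame's x, y, z axes.
In Python, from rig import bot gives the robot as it stands.
- The arm moves only by the tool jog_arm, never from a script. Its argument "motion" is one flat list of numbers, 6 for each row, row after row: the shift along the tool's x, y, z in mm, then the turn, a rotation vector about the tool's x, y, z in degrees. A call has 1 to 20 rows; each row is the pose to reach, as a shift and turn from the pose commanded when the call began, along the tool's axes at that moment; what a row does not reach only later rows make up. A row lasts 1/8 s, in which the tool goes at most 62.5 mm and 10.7 degrees, less where a joint would pass 70% of its speed; a pose out of reach is approached as far as the arm can. A call with a gripper value outside its range is refused whole. "gripper" is the opening, from 0 (shut) to 1 (fully open), set as the call begins (left out, the last holds). The fingers move at their own pace and stop on an object; the grip force is fixed at half the most. Time passes only in rows, so rows that repeat a pose let the fingers close. It gives the time, the measured TCP pose, the force and the opening at its end, in the units of the state.
- bot.read_state(): the state, without advancing time (a new reading comes with each control period).
- bot.capture(name): name is "side" or "top" or "wrist"; returns (picture, depth): 400x640x3 uint8, red, green, blue; 400x640 float32, m along the optical axis (not along the pixel's ray), 0 where there is no reading.
- bot.get_calibration(name): a dict with "mtx" (3x3 intrinsics, pixels), "pose" (4x4, takes a point from camera to world coordinates); the wrist camera has in their place "hand_eye" (4x4, takes a point from camera to tool coordinates, whose origin is the TCP and whose axes are the tool frame's). Camera axes: x right, y up, looking along -z (the intrinsics and any distortion apply to the point x, -y, -z); pixel columns grow to the right and rows downward; lengths in m; the calibration is good to about 2 mm. The wrist camera is an equidistant fisheye: a pixel r from the principal point sees the ray r / f radians off the axis. A picture is of the moment at which its call begins: read the wrist's pose just before it. get_calibration takes no time and is no camera call.
- bot.hand_in(): hands the job in, once; it reports no verdict.
The state is a dict: "time_s": time; "joint_positions": joint angles; "qvel": joint speeds; "tau": joint torques, N m; "position": TCP position; "tcp_rot": TCP orientation; "force": force on the tool from outside, world axes, zero at the start; "moment": the same for the moment, N m; "opening": opening from 0.0 (shut) to 1.0 (fully open).
Only numpy, scipy, OpenCV 4.12 (cv2) and the standard library are available. Lean on these libraries where they do the work, as an engineer would, in place of code of your own. Each camera call takes 0.05 s, during which the arm holds its last target.

TASK

Clear the brush out of the mould press into the grey tool tray, and set every wooden mould from the board in the press bed: flat on the floor, grip rib up, side by side, lengthwise front to back. Then push the yellow end gate shut until it snaps home on its catch, and after that squeeze the red release button in the lever's grip and swing the lever all the way down, letting go so that it stays locked there. Do not knock over or sweep aside the other things on the bench.

Things in the scene. Friction and masses are not known exactly. Their poses are not given: they have to be found in the camera images.
- bed (a point): centre of the wooden bed floor of the red mould press (270 x 340 mm), 30 mm above the table; x runs from the press's front (robot side) to its back, y to its left, z up. Open bed: x -68 to 68, y -116 to 116 mm. Front: red lip 18 mm above the floor. Right: red wall 45 mm above it. Back: steel ram bar, 34 mm. Left: open end with yellow gate, outer face at y = 134 when shut
- ram (a joint): steel ram bar across the back of the bed, its face at x = 68 mm from the bed centre, driven forward by the lever: 0 = back, 0.018 m = forward (lever down), pushing the moulds towards the front lip. Behind it a fixed red housing, 95 mm above the bed floor, begins at x = 122 mm
- catch_post (a point): top of the fixed dark post that carries the gate's catch roller at the front left corner of the press, 18 x 30 mm, 65 mm above the bed floor, at x = -99, y = 137 mm from the bed centre
- gate (a joint): yellow gate at the left end of the bed, 12 mm thick, 68 mm high (4 to 72 mm above the bed floor), on an upright hinge at its back end. 0 = shut, along the bed's x; positive = swung open to the left (rad, to 1.2). Stays where left; in the last 0.1 rad its nose snaps past a sprung brass roller (about 5 N at the free end), which then holds it at 0; seated below 0.035
- gate_hinge (a point): point on the gate's hinge axis, half-way up the gate (38 mm above the bed floor)
- gate_end (a point): centre of the free end of the gate, 155 mm from the hinge axis, half-way up; the gate plate is 12 mm thick about the line from hinge to here
- lever (a joint): hand lever at the right of the press, swinging in the press's x-z plane. 0 = raised, leaning 0.611 rad from vertical towards the press's front; grows as it swings forward and down to its stop at 0.92 (almost level). A toothed quadrant locks it unless the grip's button is held in at least 6 mm. Needs about 3 N at the grip; stays where left; at the bottom it locks when the button is let out
- lever_pivot (a point): fixed point on the lever's pivot axis (axis along the bed's y), 70 mm above the bed floor, 85 mm behind and 180 mm to the right of the bed centre
- lever_grip (a point): centre of the black grip, 200 mm from the pivot; z points along the lever away from the pivot, y to the press's left. Grip 26 x 26 mm across, 90 mm long (45 mm either way); the red button stands 10 mm out of its right (-y) side just here, so fingers squeezing the left and right sides press it in
- release (a joint): round red release button, 24 mm across, in the right side of the lever grip: 0 = out, 0.008 m = fully in, sprung, 2 N to start and 7 N fully in
- tray: shallow grey tool tray, 85 x 190 x 20 mm high outside, walls and floor 5 mm, origin at the centre of its underside, y along its length. Fixed
- brush_mid (a point): mould brush with blue wooden back, 150 mm long (its x axis), 46 mm high: dark bristle block 100 x 32 x 22 mm below, back 150 x 26 x 24 mm above it. This point is its centre, half-way up (23 mm above its underside). 0.12 kg
- board: light wooden rolling board on the table, 290 x 310 x 18 mm, origin at the centre of its underside; the moulds start on it. Fixed
- mould0_mid (a point): closed wooden cigar mould, block 110 mm long (its x axis), 46 mm wide, 38 mm high, with a light wooden grip rib across the middle of its top, 18 mm along x, 40 mm along y, 34 mm high (72 mm high in all). This point is its centre, half-way up (36 mm above its underside). About 0.22 kg. May be absent
- mould1_mid (a point): closed wooden cigar mould, block 110 mm long (its x axis), 46 mm wide, 38 mm high, with a light wooden grip rib across the middle of its top, 18 mm along x, 40 mm along y, 34 mm high (72 mm high in all). This point is its centre, half-way up (36 mm above its underside). About 0.22 kg. May be absent
- mould2_mid (a point): closed wooden cigar mould, block 110 mm long (its x axis), 46 mm wide, 38 mm high, with a light wooden grip rib across the middle of its top, 18 mm along x, 40 mm along y, 34 mm high (72 mm high in all). This point is its centre, half-way up (36 mm above its underside). About 0.22 kg. May be absent
- mould3_mid (a point): closed wooden cigar mould, block 110 mm long (its x axis), 46 mm wide, 38 mm high, with a light wooden grip rib across the middle of its top, 18 mm along x, 40 mm along y, 34 mm high (72 mm high in all). This point is its centre, half-way up (36 mm above its underside). About 0.22 kg. May be absent
- bowl: green plastic bowl, 100 mm across, 45 mm high, origin under its centre. Bystander
- tin: small aluminium tin, 56 mm across, 35 mm high, origin under its centre. Bystander
- mug: blue mug, 76 mm across, 85 mm high, origin under its centre. Bystander
- paste: paste jar, 66 mm across, 90 mm high, origin under its centre. Bystander

How it is judged:
By the outcome, as a careful person would: the job done as asked, in the order asked, and still so for the second after the job is handed in, with the robot touching nothing.
Of mould0, mould1, mould2, mould3 only 3 to 4 are there at a start; the rules pass over those that are not, and their reading is None.
At some moment in a run one of mould0, mould1, mould2, mould3, brush may be knocked a few centimetres aside while the robot is not near it.
It also fails if it takes over 192 s, if anything falls off the work surface, if the arm or the gripper's body presses on something with over 40 N, if the wrist force passes 120 N, or if a joint passes its speed limit or range.

## Working session

There is one attempt and no reset: what is moved stays moved. The work goes in short steps, Python scripts to look and compute and a tool call to move; the robot and the scene stay as the last step left them, time stands still between calls to the robot, and variables do not carry over. Pictures are saved under pics/ and viewed, and the job is handed in when it is done.

Besides the shell and the picture viewer there is one more tool, called after ">>>" as name(argument=value, ...) on one line, values as JSON. jog_arm: Moves the arm, as the interface text tells. Its arguments: {"type":"object","properties":{"motion":{"type":"array","items":{"type":"number"}},"gripper":{"type":"number"}},"required":["motion"]}

```bash
mkdir -p pics; ls
python3 - <<'E'
from rig import bot
import cv2,json,numpy as np
np.set_printoptions(precision=4,suppress=True)
s=bot.read_state(); print(s)
for n in("side","top","wrist"):
    p,d=bot.capture(n); cv2.imwrite(f"pics/{n}0.png",p[:,:,::-1]); np.save(f"pics/{n}0.npy",d)
    print(n,bot.get_calibration(n))
E
```

```text
pics
{'time_s': 0.0, 'joint_positions': array([ 61.5643,  30.2783,  82.1563,  -0.0005,  67.687 , -10.2265]), 'qvel': array([-0.0849,  0.0295,  0.0094, -0.0011, -0.0557,  0.0439]), 'tau': array([ -0.0003, -44.0046, -17.6592,   0.0633,   0.0583,  -0.0002]), 'position': array([0.1949, 0.593 , 0.2111]), 'tcp_rot': array([[ 0.9499, -0.001 ,  0.3125],
       [-0.3125, -0.0019,  0.9499],
       [-0.0004, -1.    , -0.0021]]), 'force': array([ 0.7993, -0.0365, -0.7693]), 'moment': array([-0.0214, -0.0396, -0.0208]), 'opening': 1.0049022499233653}
side {'mtx': array([[384.745 ,   0.    , 309.8918],
       [  0.    , 384.745 , 207.7801],
       [  0.    ,   0.    ,   1.    ]]), 'pose': array([[ 0.9598,  0.2186, -0.1761,  0.3623],
       [-0.2802,  0.7069, -0.6494, -0.7098],
       [-0.0175,  0.6727,  0.7397,  1.0097],
       [ 0.    ,  0.    ,  0.    ,  1.    ]])}
top {'mtx': array([[373.3781,   0.    , 317.3641],
       [  0.    , 373.3781, 195.0239],
       [  0.    ,   0.    ,   1.    ]]), 'pose': array([[ 0.0266,  0.9891, -0.1449,  0.4242],
       [-0.9996,  0.0262, -0.0041,  0.0397],
       [-0.0003,  0.145 ,  0.9894,  1.2396],
       [ 0.    ,  0.    ,  0.    ,  1.    ]])}
wrist {'mtx': array([[309.7069,   0.    , 326.8215],
       [  0.    , 309.7069, 197.6403],
       [  0.    ,   0.    ,   1.    ]]), 'hand_eye': array([[ 0.0003, -0.9583, -0.2857, -0.0791],
       [ 0.0014,  0.2857, -0.9583, -0.1722],
       [ 1.    , -0.0001,  0.0014,  0.0003],
       [ 0.    ,  0.    ,  0.    ,  1.    ]])}
```

View pics/top0.png

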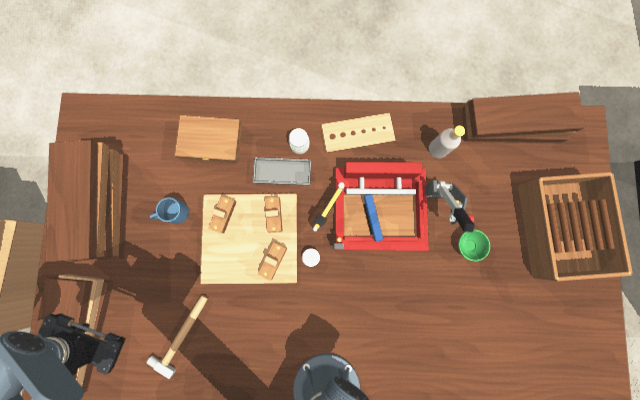

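View pics/side0.png

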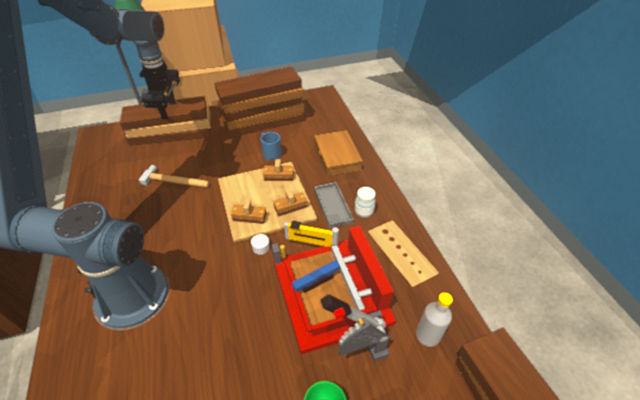

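View pics/wrist0.png

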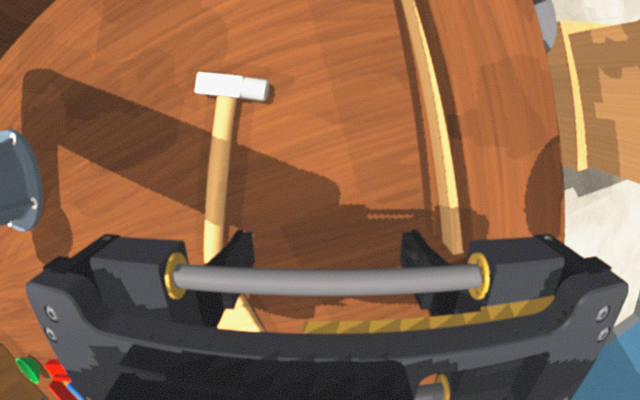

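The top view shows three moulds on the board at pixels (222,213), (272,213) and (272,259). The brush is in the bed at (373,217), the tray at (282,171) and the gate runs (341,185) to (316,229). Next I'll zoom in and measure.

```bash
cat > h.py <<'E'
from rig import bot
import cv2,numpy as np
np.set_printoptions(precision=4,suppress=True)
def cloud(n,d):
    c=bot.get_calibration(n);K=c["mtx"];T=c["pose"]
    v,u=np.mgrid[:d.shape[0],:d.shape[1]].astype(float)
    x=(u-K[0,2])/K[0,0]*d; y=(v-K[1,2])/K[1,1]*d
    P=np.stack([x,-y,-d],-1)
    return P@T[:3,:3].T+T[:3,3]
def proj(n,p):
    c=bot.get_calibration(n);K=c["mtx"];T=c["pose"]
    q=(np.asarray(p)-T[:3,3])@T[:3,:3]
    return np.stack([K[0,0]*q[...,0]/-q[...,2]+K[0,2],K[1,1]*-q[...,1]/-q[...,2]+K[1,2]],-1)
def shot(n,name):
    p,d=bot.capture(n); cv2.imwrite(f"pics/{name}.png",p[:,:,::-1]); np.save(f"pics/{name}.npy",d); return p,d
def crop(name,out,x0,x1,y0,y1,s):
    im=cv2.imread(f"pics/{name}.png")[y0:y1,x0:x1]
    cv2.imwrite(f"pics/{out}.png",cv2.resize(im,None,fx=s,fy=s,interpolation=cv2.INTER_CUBIC))
def ortho(name,n,out,x0=.35,x1=.75,y0=-.42,y1=.38,res=.001):
    # ortho image: cols = -y (right), rows = -x (down)
    im=cv2.imread(f"pics/{name}.png");d=np.load(f"pics/{name}.npy")
    P=cloud(n,d)
    H=int((x1-x0)/res);W=int((y1-y0)/res)
    o=np.zeros((H,W,3),np.uint8);z=np.full((H,W),-1.)
    up=3
    P=cv2.resize(P.astype(np.float32),None,fx=up,fy=up,interpolation=cv2.INTER_NEAREST)
    im=cv2.resize(im,None,fx=up,fy=up,interpolation=cv2.INTER_NEAREST)
E
python3 - <<'E'
from h import *
crop("top0","tc1",190,330,150,290,5)
crop("top0","tc2",305,505,150,270,4)
crop("side0","sc1",190,400,120,370,3.0) if 0 else crop("side0","sc1",210,410,140,370,2.6)
for n in("top","side"):
    P=cloud(n,np.load(f"pics/{n}0.npy"))
    print(n)
    for (u,v) in ([(222,213),(272,213),(272,259),(282,171),(373,217),(341,185),(316,229),(395,215),(469,218),(310,380),(430,300)] if n=="top" else [(262,240),(330,320)]):
        print((u,v),P[v,u])
E
```

```text
top
(222, 213) [0.5286 0.3376 0.0901]
(272, 213) [0.533  0.1835 0.0872]
(272, 259) [0.3927 0.1769 0.0904]
(282, 171) [0.6834 0.1662 0.0067]
(373, 217) [ 0.53   -0.1311  0.0749]
(341, 185) [ 0.6221 -0.0271  0.1129]
(316, 229) [0.4866 0.0459 0.0983]
(395, 215) [ 0.5425 -0.2091  0.0298]
(469, 218) [ 0.5153 -0.3478  0.2805]
(310, 380) [0.0517 0.0514 0.0957]
(430, 300) [ 0.2736 -0.3269  0.0003]
side
(262, 240) [0.4092 0.0555 0.0376]
(330, 320) [ 0.5246 -0.2817  0.0738]
```

View pics/tc1.png

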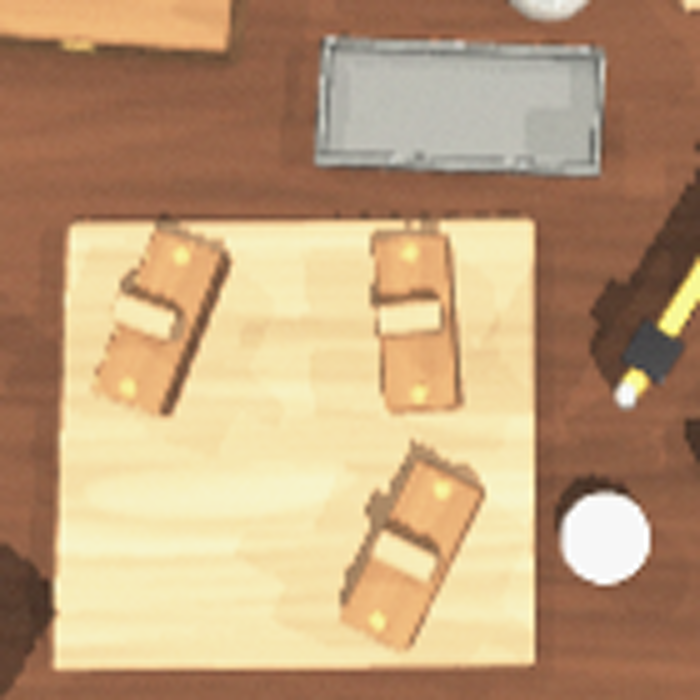

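View pics/tc2.png

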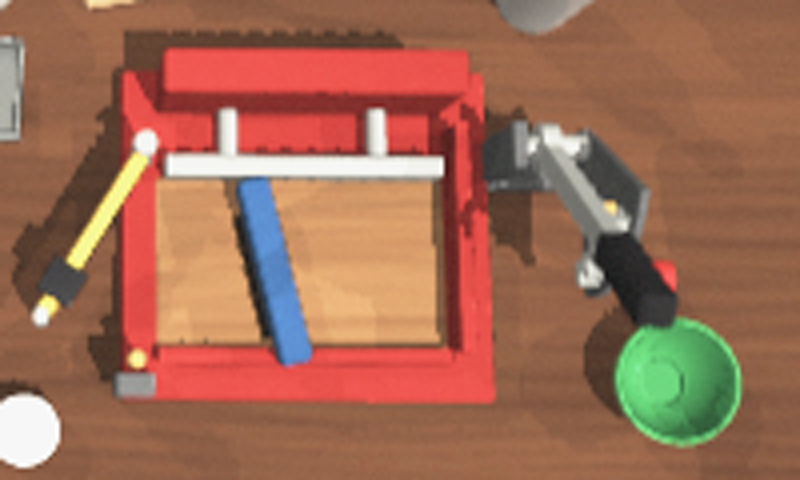

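View pics/sc1.png

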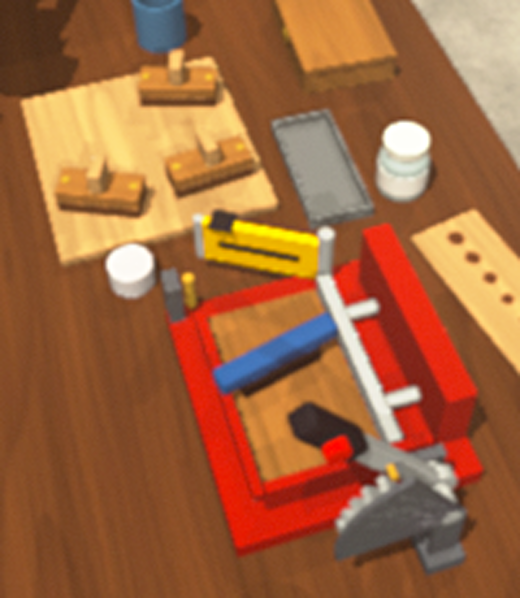

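```bash
cat >> h.py <<'E'
def cl(name,n):
    d=np.load(f"pics/{name}.npy");P=cloud(n,d);P[d<=0]=np.nan
    im=cv2.imread(f"pics/{name}.png");return P,im,cv2.cvtColor(im,cv2.COLOR_BGR2HSV)
def rects(P,m,minn=12):
    n,l,st,ce=cv2.connectedComponentsWithStats(m.astype(np.uint8),connectivity=8)
    for i in range(1,n):
        if st[i,4]<minn: continue
        q=P[l==i]
        r=cv2.minAreaRect((q[:,:2]*1000).astype(np.float32))
        print(st[i,4],"px",ce[i].round(0),"ctr",np.round(r[0],1),"size",np.round(r[1],1),"ang",round(r[2],1),"z",np.median(q[:,2]).round(4))
E
python3 - <<'E'
from h import *
for n in("top","side"):
    P,im,hsv=cl(n+"0",n); print("=====",n)
    X,Y,Z=P[...,0],P[...,1],P[...,2]
    reg=(X>.3)&(X<.85)&(Y>-.45)&(Y<.45)
    press=reg&(Y<0.0)
    print("floor");rects(P,press&(abs(Z-.03)<.005)&(X>.4)&(X<.66),100)
    red=((hsv[...,0]<8)|(hsv[...,0]>172))&(hsv[...,1]>150)
    for z in(.048,.075,.125,.030):
        print("red z",z);rects(P,press&red&(abs(Z-z)<.006),40)
    print("steel");rects(P,press&(hsv[...,1]<60)&(abs(Z-.064)<.006),30)
    blue=(hsv[...,0]>95)&(hsv[...,0]<125)&(hsv[...,1]>100)
    print("brush");rects(P,press&blue&(Z>.06),30)
    yel=(hsv[...,0]>22)&(hsv[...,0]<35)&(hsv[...,1]>120)
    print("gate");rects(P,reg&yel&(Z>.09)&(Y<.1))
    bd=reg&(Y>.08)&(Y<.45)
    print("blocks");rects(P,bd&(abs(Z-.056)<.008)&(X<.62),60)
    print("ribs");rects(P,bd&(abs(Z-.090)<.008)&(X<.62),10)
    print("board");rects(P,bd&(abs(Z-.018)<.008)&(X<.62),200)
    print("tray");rects(P,reg&(Z>.013)&(Z<.03)&(X>.62)&(X<.75)&(Y>.05),50)
    gr=(hsv[...,0]>45)&(hsv[...,0]<80)&(hsv[...,1]>120)
    print("bowl");rects(P,gr&(X>.2)&(Y<-.2)&(X<.7),50)
    print("tin");rects(P,reg&(abs(Z-.035)<.007)&(hsv[...,1]<60)&(Y>.02)&(Y<.1),20)
    print("jar");rects(P,reg&(Z>.07)&(hsv[...,1]<60)&(Y>.05)&(X>.65),20)
    print("lever");rects(P,(hsv[...,2]<60)&(Z>.15)&(Y<-.25)&(X>.4),20)
E
```

```text
===== top
floor
2525 px [368. 223.] ctr [ 545.1 -166. ] size [234.5 303.7] ang 1.1 z 0.0292
288 px [380. 184.] ctr [ 643.6 -160.3] size [106.1  32. ] ang 89.0 z 0.0288
130 px [409. 185.] ctr [ 644.3 -257.2] size [30.9 50.6] ang 0.7 z 0.0289
1570 px [397. 215.] ctr [ 539.6 -208.6] size [137.2 138.5] ang 1.9 z 0.0297
red z 0.048
119 px [399. 239.] ctr [ 466.6 -222.9] size [ 15.5 112.4] ang 4.7 z 0.0466
114 px [359. 239.] ctr [462.9 -91.1] size [ 9.7 89.4] ang 1.5 z 0.0469
red z 0.075
223 px [421. 209.] ctr [ 560.4 -281.1] size [177.2  14. ] ang 1.2 z 0.0732
red z 0.125
816 px [383. 168.] ctr [ 677.1 -156.7] size [ 34.9 232. ] ang 0.7 z 0.1232
red z 0.03
1889 px [378. 219.] ctr [ 562.9 -164. ] size [269.4 300.5] ang 1.1 z 0.0287
267 px [380. 183.] ctr [ 646.9 -160.8] size [ 28.2 100.4] ang 1.7 z 0.0287
steel
349 px [380. 191.] ctr [ 615.2 -158. ] size [ 19.8 217.4] ang 1.3 z 0.0624
brush
374 px [373. 217.] ctr [ 530.2 -131.3] size [145.9  24.9] ang 14.3 z 0.0744
gate
blocks
438 px [221. 215.] ctr [527.4 349.7] size [ 47.2 109.2] ang 72.1 z 0.0549
422 px [273. 215.] ctr [531.3 185.3] siz
[... 2929 characters left out ...]
ang 3.4 z 0.0894
63 px [246. 204.] ctr [387.2 179. ] size [42.6 18.1] ang 66.4 z 0.0888
board
3496 px [261. 201.] ctr [457.6 261.8] size [289.7 314.9] ang 2.2 z 0.0181
tray
57 px [327. 168.] ctr [713.3 360.9] size [ 36.1 115. ] ang 18.5 z 0.0203
239 px [333. 204.] ctr [682.  164.5] size [196.   86.7] ang 89.4 z 0.0187
bowl
608 px [325. 391.] ctr [ 465.5 -427.8] size [ 51.6 100.8] ang 73.2 z 0.0272
tin
50 px [365. 210.] ctr [772.7  83.7] size [18.3 55.8] ang 77.2 z 0.035
206 px [259. 241.] ctr [399.5  58.1] size [53.6 53.6] ang 7.5 z 0.0347
jar
220 px [366. 194.] ctr [778.9 107.8] size [58.4 54.9] ang 53.6 z 0.0893
lever
163 px [338. 306.] ctr [ 513.6 -346. ] size [59.2 18.3] ang 0.9 z 0.2831
```

```bash
cat >> h.py <<'E'
from scipy.spatial.transform import Rotation as Ro
BC=np.array([.539,-.160]);BY=1.1
def bed(x,y,z):  # mm in bed frame -> world m
    a=np.deg2rad(BY);return np.array([BC[0]+(x*np.cos(a)-y*np.sin(a))/1e3,BC[1]+(x*np.sin(a)+y*np.cos(a))/1e3,.03+z/1e3])
def Rd(yaw,tilt=0):
    """tool z (jaws) at horizontal heading yaw; tool y down. tilt: deg, turn about jaw axis"""
    a=np.deg2rad(yaw);z=np.array([np.cos(a),np.sin(a),0]);y=np.array([0,0,-1.]);x=np.cross(y,z)
    R=np.stack([x,y,z],1)
    return R@Ro.from_euler('z',tilt,degrees=True).as_matrix()
def plan(wps):
    """wps: (pos, R, rows)"""
    s=bot.read_state();p0=s["position"];R0=s["tcp_rot"]
    print("t",s["time_s"],"from",p0)
    pp,pR=p0,R0
    for p,R,n in wps:
        sh=R0.T@(np.asarray(p)-p0)*1e3
        rv=Ro.from_matrix(R0.T@R).as_rotvec(degrees=True)
        d=np.linalg.norm(np.asarray(p)-pp)*1e3;an=np.rad2deg(Ro.from_matrix(pR.T@R).magnitude())
        print(f"x{n} (need {max(d/62.5,an/10.7):.1f})",[float(v) for v in sh.round(0)+0]+[float(v) for v in (rv*2).round()/2+0])
        pp,pR=p,R
E
python3 - <<'E'
from h import *
for n in("top","side"):
    P,im,hsv=cl(n+"0",n)
    blue=(hsv[...,0]>95)&(hsv[...,0]<125)&(hsv[...,1]>100)&(P[...,0]>.4)&(P[...,1]<0)
    rects(P,blue&(P[...,2]>.0725),20)
plan([([.53,-.132,.2],Rd(-75.7),17),([.53,-.132,.1],Rd(-75.7),3)])
E
```

```text
272 px [373. 217.] ctr [ 529.7 -131.2] size [143.5  24.1] ang 14.0 z 0.0751
320 px [315. 274.] ctr [ 530.1 -137.9] size [145.6  23.1] ang 13.9 z 0.076
t 0.15 from [0.195  0.5932 0.2113]
x17 (need 13.8) [545.0, 12.0, -584.0, 0.0, 147.5, 0.0]
x3 (need 1.6) [545.0, 112.0, -584.0, 0.0, 147.5, 0.0]
```

>>> jog_arm(motion=[545,12,-584,0,147.5,0,545,12,-584,0,147.5,0,545,12,-584,0,147.5,0,545,12,-584,0,147.5,0,545,12,-584,0,147.5,0,545,12,-584,0,147.5,0,545,12,-584,0,147.5,0,545,12,-584,0,147.5,0,545,12,-584,0,147.5,0,545,12,-584,0,147.5,0,545,12,-584,0,147.5,0,545,12,-584,0,147.5,0,545,12,-584,0,147.5,0,545,12,-584,0,147.5,0,545,12,-584,0,147.5,0,545,12,-584,0,147.5,0,545,12,-584,0,147.5,0], gripper=0.7)

```text
time_s: 2.28
position: [0.5302, -0.1306, 0.2001]
tcp_rot: [[-0.969, -0.0, 0.249], [-0.249, 0.0, -0.969], [0.0, -1.0, -0.0]]
force: [-0.1, -0.4, -0.5]
opening: 0.699
```

Run:
```python
from h import *
print(bot.read_state()["tcp_rot"])
shot("side","s1");shot("wrist","w1")
P,im,hsv=cl("s1","side")
blue=(hsv[...,0]>95)&(hsv[...,0]<125)&(hsv[...,1]>100)&(P[...,0]>.4)&(P[...,1]<0)
rects(P,blue&(P[...,2]>.0725)&(P[...,2]<.085),20)
crop("s1","s1c",210,410,140,370,2.6)
```

```text
[[-0.9685 -0.0002  0.249 ]
 [-0.249   0.0001 -0.9685]
 [ 0.0002 -1.     -0.0002]]
318 px [315. 274.] ctr [ 529.9 -138.4] size [146.4  22.5] ang 14.6 z 0.076
```

View pics/w1.png

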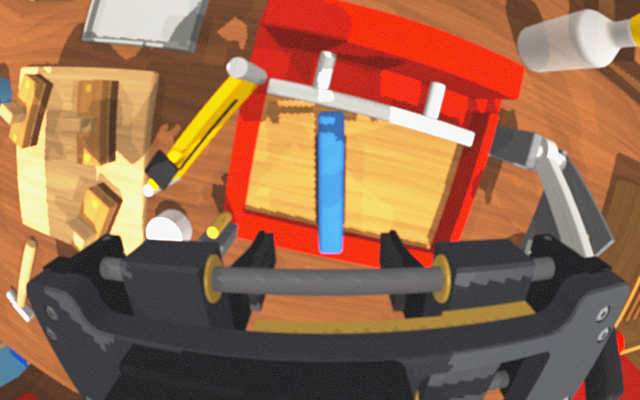

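View pics/s1c.png

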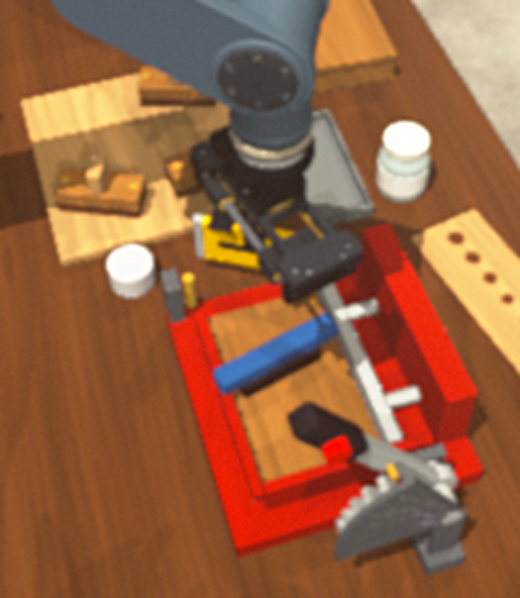

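The wrist view has the brush centred between the fingers, at about (330,180) with the jaw midpoint at column 326. I'll go down, grip and lift.

>>> jog_arm(motion=[0,60,0,0,0,0,0,110,0,0,0,0,0,124,0,0,0,0,0,124,0,0,0,0,0,124,0,0,0,0])

```text
time_s: 3.0
position: [0.5321, -0.132, 0.0778]
tcp_rot: [[-0.969, 0.004, 0.247], [-0.247, -0.002, -0.969], [-0.003, -1.0, 0.003]]
force: [1.3, 0.1, 0.0]
opening: 0.701
```

>>> jog_arm(motion=[0,0,0,0,0,0,0,0,0,0,0,0,0,0,0,0,0,0,0,0,0,0,0,0,0,0,0,0,0,0,0,0,0,0,0,0], gripper=0.0)

```text
time_s: 3.75
position: [0.5304, -0.1313, 0.076]
tcp_rot: [[-0.969, -0.0, 0.247], [-0.247, 0.0, -0.969], [0.0, -1.0, -0.0]]
force: [0.1, 0.3, 1.2]
opening: 0.096
```

Run:
```python
from h import *
print(bot.read_state()["opening"])
p=bot.read_state()["position"]
plan([(p+[0,0,.1],Rd(-75.7),2),([.674,.168,.176],Rd(-.6),10),([.674,.168,.08],Rd(-.6),3),([.674,.168,.053],Rd(-.6),4)])
```

```text
0.09603397494837893
t 3.75 from [ 0.5304 -0.1313  0.076 ]
x2 (need 1.6) [0.0, -100.0, 0.0, 0.0, 0.0, 0.0]
x10 (need 7.0) [-213.0, -100.0, -255.0, 0.0, -75.0, 0.0]
x3 (need 1.5) [-213.0, -4.0, -255.0, 0.0, -75.0, 0.0]
x4 (need 0.4) [-213.0, 23.0, -255.0, 0.0, -75.0, 0.0]
```

The opening is 0.096, which is narrower than the brush (about 0.30), so I'll look.

Run:
```python
from h import *
shot("wrist","w2");shot("side","s2");shot("top","t2");print(bot.read_state()["opening"])
crop("s2","s2c",210,410,140,370,2.6)
```

```text
0.025225449424857084
```

View pics/w2.png

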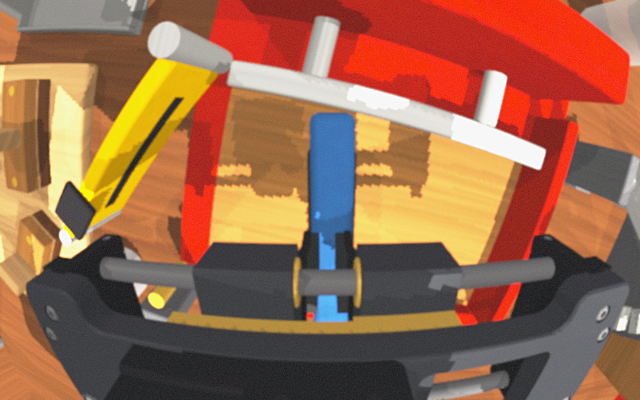

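View pics/s2c.png

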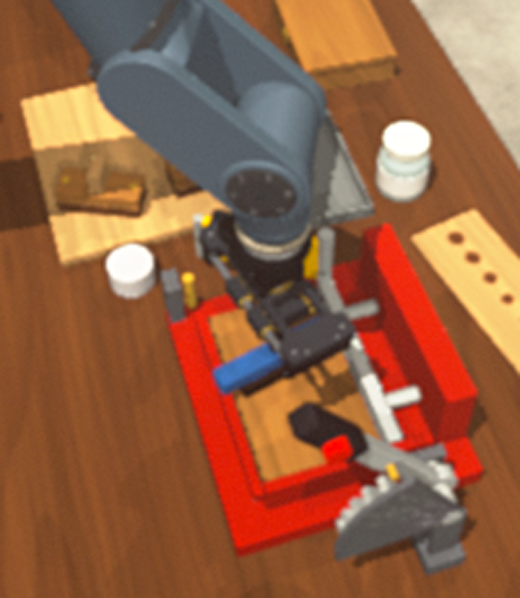

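```bash
cat >> h.py <<'E'
def wcloud(name,s=None):
    c=bot.get_calibration("wrist");K=c["mtx"];T=c["hand_eye"]
    d=np.load(f"pics/{name}.npy")
    v,u=np.mgrid[:400,:640].astype(float)
    a=(u-K[0,2])/K[0,0];b=(v-K[1,2])/K[1,1];r=np.hypot(a,b)+1e-9
    t=np.tan(np.minimum(r,1.5))/r
    P=np.stack([a*t*d,-b*t*d,-d],-1)@T[:3,:3].T+T[:3,3]
    if s is None:s=bot.read_state()
    return P@s["tcp_rot"].T+s["position"],P
E
python3 - <<'E'
from h import *
W,T=wcloud("w2")
for u,v in[(312,240),(312,260),(345,260),(330,230),(330,200),(330,260),(330,300),(330,130),(270,160),(311,315)]:print(u,v,W[v,u],T[v,u]*1e3)
crop("w2","w2c",240,420,200,340,4)
E
```

```text
312 240 [ 0.5373 -0.121   0.0968] [ -9.2139 -20.7964  -8.3853]
312 260 [ 0.5373 -0.122   0.119 ] [ -8.9099 -43.0013  -7.4467]
345 260 [ 0.541  -0.137   0.1189] [ -8.8368 -42.9186   8.0831]
330 230 [ 0.5373 -0.1312  0.0766] [-6.6596 -0.6516  1.4863]
330 200 [ 0.555  -0.1266  0.075 ] [-24.9409   1.0289   1.4497]
330 260 [ 0.517  -0.1364  0.0755] [14.3371  0.5026  1.5752]
330 300 [ 0.4864 -0.1444  0.0748] [45.8635  1.2391  1.719 ]
330 130 [ 0.5945 -0.1165  0.0755] [-65.6934   0.4455   1.3629]
270 160 [ 0.5603 -0.0812  0.0301] [-41.3297  45.882  -41.2652]
311 315 [ 0.4351 -0.1409  0.0297] [ 94.7334  46.341  -14.283 ]
```

View pics/w2c.png

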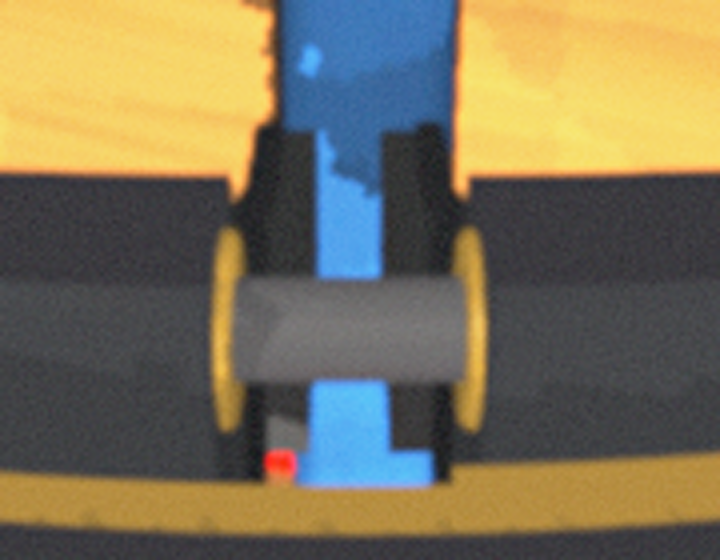

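Run:
```python
from h import *
W,T=wcloud("w2")
for u in (308,315,340,349):
  for v in(226,230,233,236,240,244,250,256,262):print(u,v,(T[v,u]*1e3).round(1))
W,T=wcloud("w1")
for v,u in((240,270),(250,265),(262,265),(280,262)):print(u,v,(T[v,u]*1e3).round(1))
print(bot.read_state()["opening"])
```

```text
308 226 [  9.   44.8 -14.6]
308 230 [-10.7 -10.4 -11.1]
308 233 [-10.6 -14.6 -10.8]
308 236 [-10.9 -19.3 -10.6]
308 240 [-11.  -24.8 -10.3]
308 244 [-10.7 -29.  -10. ]
308 250 [ -9.7 -33.9  -9.8]
308 256 [ -9.8 -40.7  -9.4]
308 262 [ -9.7 -46.5  -9.1]
315 226 [-8.1  2.1 -7.6]
315 230 [-6.   0.9 -7.6]
315 233 [-8.5 -9.5 -7.2]
315 236 [ -9.3 -15.7  -6.9]
315 240 [ -8.9 -20.   -6.8]
315 244 [ -8.5 -24.3  -6.7]
315 250 [ -8.8 -32.1  -6.4]
315 256 [ -8.6 -38.3  -6.2]
315 262 [ -9.4 -45.9  -5.9]
340 226 [-8.7  0.8  7.5]
340 230 [-6.6 -0.4  7.5]
340 233 [ -9.2 -11.3   7. ]
340 236 [ -9.6 -16.3   6.8]
340 240 [ -9.6 -21.8   6.6]
340 244 [ -9.2 -25.7   6.4]
340 250 [ -9.6 -33.8   6.1]
340 256 [ -9.4 -39.9   5.8]
340 262 [ -8.5 -44.3   5.7]
349 226 [-7.9  2.6 13.1]
349 230 [-10.6 -10.2  12.1]
349 233 [-10.4 -14.1  11.9]
349 236 [-10.8 -19.2  11.5]
349 240 [-10.9 -24.6  11.1]
349 244 [-10.7 -29.1  10.9]
349 250 [-10.9 -36.5  10.3]
349 256 [-10.9 -42.8   9.9]
349 262 [-10.1 -47.3   9.6]
270 240 [ -8.9 -20.7 -31.2]
265 250 [ -9.5 -34.3 -31.5]
265 262 [ -4.  -36.8 -31.4]
262 280 [-31.2 -97.4 -19.1]
0.025225449424857084
```

Run:
```python
from h import *
W,T=wcloud("w1")
for u in (262,268,271,385,390):
  print(u,[(v,(T[v,u]*1e3).round(0).tolist()) for v in range(226,262,4)])
crop("w1","w1c",230,430,200,340,4)
print(bot.read_state())
```

```text
262 [(226, [53.0, 152.0, -74.0]), (230, [-11.0, -11.0, -37.0]), (234, [-10.0, -16.0, -36.0]), (238, [-10.0, -21.0, -36.0]), (242, [-9.0, -23.0, -35.0]), (246, [-9.0, -28.0, -34.0]), (250, [-10.0, -34.0, -33.0]), (254, [-9.0, -38.0, -32.0]), (258, [-9.0, -42.0, -32.0])]
268 [(226, [52.0, 152.0, -67.0]), (230, [65.0, 171.0, -72.0]), (234, [-9.0, -13.0, -34.0]), (238, [-9.0, -19.0, -33.0]), (242, [-9.0, -24.0, -32.0]), (246, [-10.0, -30.0, -31.0]), (250, [-8.0, -30.0, -31.0]), (254, [-6.0, -31.0, -31.0]), (258, [-3.0, -31.0, -31.0])]
271 [(226, [53.0, 153.0, -64.0]), (230, [65.0, 170.0, -68.0]), (234, [-9.0, -13.0, -32.0]), (238, [-9.0, -18.0, -31.0]), (242, [-7.0, -20.0, -31.0]), (246, [-5.0, -20.0, -31.0]), (250, [-3.0, -21.0, -31.0]), (254, [-1.0, -22.0, -31.0]), (258, [1.0, -22.0, -31.0])]
385 [(226, [59.0, 169.0, 70.0]), (230, [64.0, 168.0, 70.0]), (234, [-9.0, -14.0, 32.0]), (238, [-9.0, -19.0, 31.0]), (242, [-10.0, -25.0, 30.0]), (246, [-7.0, -25.0, 30.0]), (250, [-7.0, -28.0, 30.0]), (254, [-4.0, -28.0, 30.0]), (258, [-2.0, -28.0, 30.0])]
390 [(226, [60.0, 171.0, 76.0]), (230, [-11.0, -11.0, 36.0]), (234, [-10.0, -15.0, 35.0]), (238, [-10.0, -20.0, 34.0]), (242, [-9.0, -24.0, 33.0]), (246, [-9.0, -28.0, 32.0]), (250, [-9.0, -34.0, 31.0]), (254, [-9.0, -38.0, 30.0]), (258, [-7.0, -38.0, 31.0])]
{'time_s': 3.9, 'joint_positions': array([-25.6273,  35.6792,  99.9775,  -0.0022,  44.348 ,  50.083 ]), 'qvel': array([-0.0804,  0.0477, -0.0389,  0.0259,  0.1139, -0.0042]), 'tau': array([ -0.    , -41.2031, -10.7222,   0.0539,  -0.0337,   0.0001]), 'position': array([ 0.5305, -0.1314,  0.076 ]), 'tcp_rot': array([[-0.9691, -0.0001,  0.2469],
       [-0.2469,  0.    , -0.9691],
       [ 0.0001, -1.    , -0.    ]]), 'force': array([0.05  , 0.3296, 0.1618]), 'moment': array([-0.0471,  0.1274, -0.0162]), 'opening': 0.025225449424857084}
```

View pics/w1c.png

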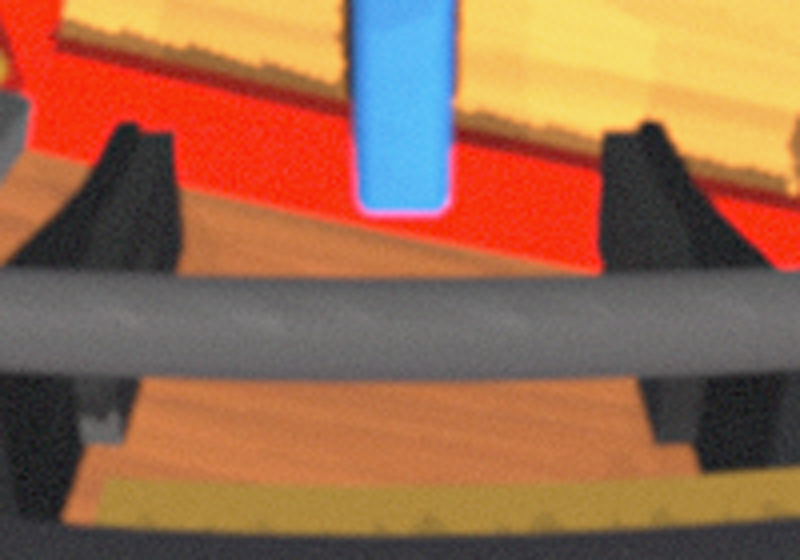

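The wrist depth puts the visible fingertips about 10 mm behind the TCP, where the stated value is 22 mm ahead. The jaws closed above the brush, which agrees with the picture. I'll open, lower in stages and test.

>>> jog_arm(motion=[0,-10,0,0,0,0,0,-10,0,0,0,0,0,-10,0,0,0,0,0,0,0,0,0,0,0,10,0,0,0,0,0,18,0,0,0,0,0,18,0,0,0,0], gripper=0.6)

```text
time_s: 4.78
position: [0.5297, -0.131, 0.0569]
tcp_rot: [[-0.969, -0.002, 0.247], [-0.247, 0.001, -0.969], [0.002, -1.0, -0.002]]
force: [0.0, 0.4, 0.1]
opening: 0.589
```

>>> jog_arm(motion=[0,0,0,0,0,0,0,0,0,0,0,0,0,0,0,0,0,0,0,0,0,0,0,0,0,0,0,0,0,0,0,0,0,0,0,0], gripper=0.2)

```text
time_s: 5.52
position: [0.531, -0.1317, 0.0584]
tcp_rot: [[-0.969, 0.001, 0.247], [-0.247, -0.001, -0.969], [-0.001, -1.0, 0.001]]
force: [1.2, -1.0, 3.0]
opening: 0.296
```

Run:
```python
from h import *
s=bot.read_state();print(s["opening"],s["position"])
shot("wrist","w3");W,T=wcloud("w3");crop("w3","w3c",230,430,180,340,4)
for u in(300,305,308,311,347,350,353):
  print(u,[(v,(T[v,u]*1e3).round(0).tolist()) for v in range(224,250,4)])
```

```text
0.29582163970135683 [ 0.531  -0.1317  0.0584]
300 [(224, [1.0, 28.0, -19.0]), (228, [4.0, 27.0, -19.0]), (232, [7.0, 27.0, -19.0]), (236, [-9.0, -16.0, -15.0]), (240, [-9.0, -21.0, -15.0]), (244, [-9.0, -26.0, -14.0]), (248, [-9.0, -31.0, -14.0])]
305 [(224, [-16.0, -16.0, -12.0]), (228, [-14.0, -16.0, -12.0]), (232, [-11.0, -15.0, -12.0]), (236, [-9.0, -14.0, -13.0]), (240, [-6.0, -14.0, -13.0]), (244, [-4.0, -15.0, -13.0]), (248, [-2.0, -15.0, -13.0])]
308 [(224, [-17.0, -17.0, -11.0]), (228, [-14.0, -16.0, -11.0]), (232, [-12.0, -17.0, -11.0]), (236, [-9.0, -16.0, -11.0]), (240, [-7.0, -16.0, -11.0]), (244, [-5.0, -16.0, -11.0]), (248, [-3.0, -17.0, -11.0])]
311 [(224, [-17.0, -17.0, -9.0]), (228, [-15.0, -17.0, -9.0]), (232, [-13.0, -18.0, -9.0]), (236, [-10.0, -18.0, -9.0]), (240, [-8.0, -18.0, -9.0]), (244, [-6.0, -18.0, -9.0]), (248, [-3.0, -18.0, -9.0])]
347 [(224, [-17.0, -17.0, 10.0]), (228, [-15.0, -17.0, 10.0]), (232, [-13.0, -18.0, 10.0]), (236, [-10.0, -17.0, 11.0]), (240, [-8.0, -18.0, 11.0]), (244, [-5.0, -17.0, 11.0]), (248, [-3.0, -17.0, 11.0])]
350 [(224, [-16.0, -14.0, 12.0]), (228, [-14.0, -15.0, 12.0]), (232, [-11.0, -14.0, 12.0]), (236, [-8.0, -14.0, 13.0]), (240, [-6.0, -14.0, 13.0]), (244, [-4.0, -15.0, 13.0]), (248, [-1.0, -14.0, 13.0])]
353 [(224, [-8.0, 6.0, 16.0]), (228, [-5.0, 7.0, 16.0]), (232, [-2.0, 6.0, 16.0]), (236, [-10.0, -16.0, 14.0]), (240, [-9.0, -21.0, 14.0]), (244, [-9.0, -25.0, 13.0]), (248, [-8.0, -29.0, 13.0])]
```

View pics/w3c.png

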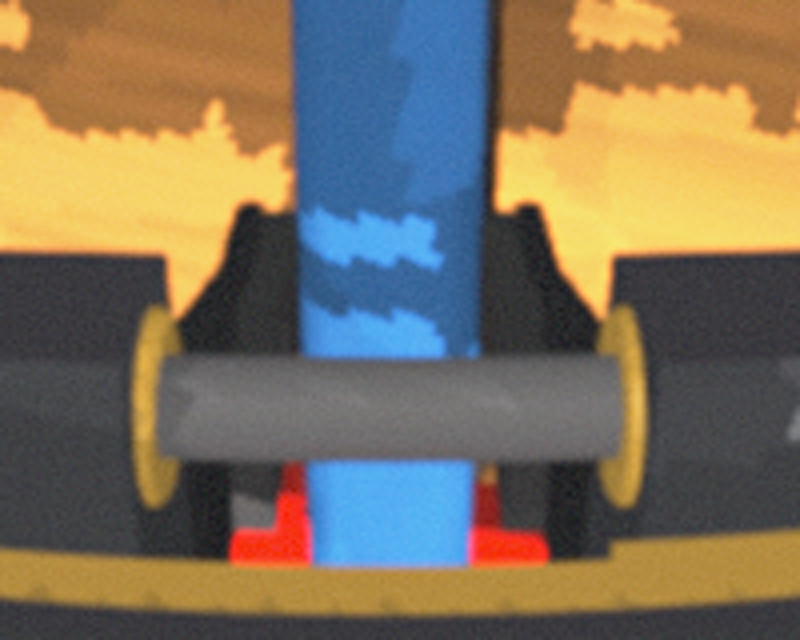

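The grip stops at 25.7 mm, the brush's width, so the true fingertips are about 10 mm behind the reported TCP. I'll take a deeper bite, about 14 mm lower.

>>> jog_arm(motion=[0,0,0,0,0,0,0,0,0,0,0,0,0,7,0,0,0,0,0,13,0,0,0,0,0,13,0,0,0,0], gripper=0.5)

```text
time_s: 6.2
position: [0.5298, -0.131, 0.0441]
tcp_rot: [[-0.969, -0.002, 0.247], [-0.247, 0.001, -0.969], [0.002, -1.0, -0.001]]
force: [1.3, -0.2, 0.5]
opening: 0.5
```

>>> jog_arm(motion=[0,0,0,0,0,0,0,0,0,0,0,0,0,0,0,0,0,0,0,0,0,0,0,0,0,0,0,0,0,0], gripper=0.1)

```text
time_s: 6.82
position: [0.5308, -0.1317, 0.0453]
tcp_rot: [[-0.969, 0.001, 0.247], [-0.247, -0.001, -0.969], [-0.001, -1.0, 0.001]]
force: [1.0, -0.9, 1.7]
opening: 0.294
```

Run:
```python
from h import *
s=bot.read_state();p=s["position"];print(s["opening"],p)
h=p[2]
plan([(p+[0,0,.12],Rd(-75.7),3),([.674,.168,h+.12],Rd(-.6),9),([.674,.168,h],Rd(-.6),3),([.674,.168,h-.024],Rd(-.6),4)])
```

```text
0.2938561439647192 [ 0.5308 -0.1317  0.0453]
t 6.825 from [ 0.5308 -0.1317  0.0453]
x3 (need 1.9) [0.0, -120.0, 0.0, 0.0, 0.0, 0.0]
x9 (need 7.0) [-213.0, -120.0, -255.0, 0.0, -75.0, 0.0]
x3 (need 1.9) [-213.0, 0.0, -255.0, 0.0, -75.0, 0.0]
x4 (need 0.4) [-213.0, 24.0, -255.0, 0.0, -75.0, 0.0]
```

>>> jog_arm(motion=[0,-60,0,0,0,0,0,-120,0,0,0,0,-213,-120,-255,0,-75,0,-213,-120,-255,0,-75,0,-213,-120,-255,0,-75,0,-213,-120,-255,0,-75,0,-213,-120,-255,0,-75,0,-213,-120,-255,0,-75,0,-213,-120,-255,0,-75,0,-213,-120,-255,0,-75,0,-213,-120,-255,0,-75,0,-213,-70,-255,0,-75,0,-213,-25,-255,0,-75,0,-213,5,-255,0,-75,0,-213,18,-255,0,-75,0,-213,22,-255,0,-75,0,-213,22,-255,0,-75,0])

```text
time_s: 8.95
position: [0.6749, 0.1683, 0.0242]
tcp_rot: [[-0.013, 0.002, 1.0], [-1.0, 0.0, -0.013], [-0.0, -1.0, 0.002]]
force: [-0.0, 0.6, -0.8]
opening: 0.295
```

Run:
```python
from h import *
s=bot.read_state();p=s["position"];print(s["opening"],p,s["force"])
shot("wrist","w4");shot("side","s4");crop("s4","s4c",210,410,140,370,2.6)
```

```text
0.2947290358003341 [0.6749 0.1683 0.0242] [-0.0336  0.6058 -0.8234]
```

View pics/w4.png

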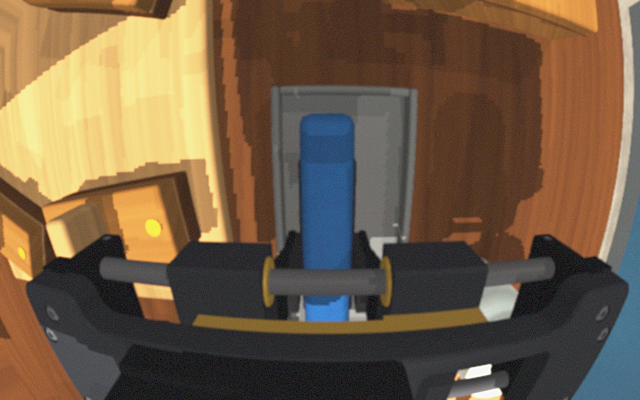

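View pics/s4c.png

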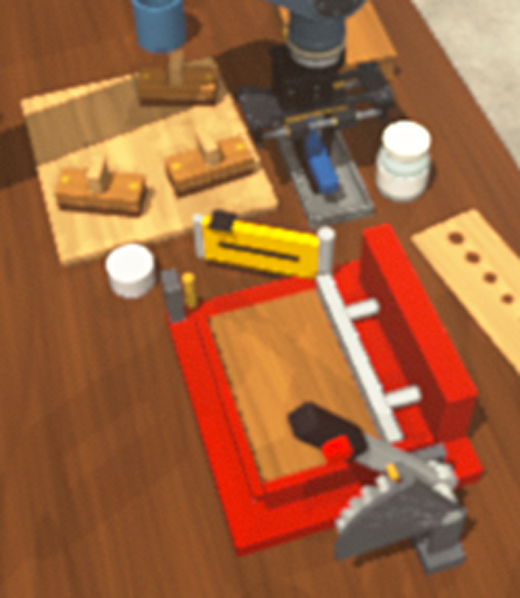

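The brush, at (325,215) in the wrist view, lies inside the tray walls. I'll lower 3 mm, release and lift clear.

>>> jog_arm(motion=[0,3,0,0,0,0,0,3,0,0,0,0])

```text
time_s: 9.3
position: [0.674, 0.1684, 0.0204]
tcp_rot: [[-0.012, 0.0, 1.0], [-1.0, 0.0, -0.012], [-0.0, -1.0, 0.0]]
force: [-0.5, -0.5, -1.6]
opening: 0.296
```

>>> jog_arm(motion=[0,0,0,0,0,0,0,0,0,0,0,0,0,0,0,0,0,0,0,-60,0,0,0,0,0,-120,0,0,0,0,0,-150,0,0,0,0,0,-150,0,0,0,0], gripper=0.5)

```text
time_s: 10.18
position: [0.6762, 0.1686, 0.1739]
tcp_rot: [[-0.012, 0.008, 1.0], [-1.0, 0.001, -0.012], [-0.001, -1.0, 0.008]]
force: [0.2, 0.6, 0.3]
opening: 0.502
```

Run:
```python
from h import *
shot("wrist","w5");shot("top","t5");W,T=wcloud("w5")
P,im,hsv=cl("t5","top")
X,Y,Z=P[...,0],P[...,1],P[...,2]
blue=(hsv[...,0]>95)&(hsv[...,0]<125)&(hsv[...,1]>100)&(X>.55)&(Y>0)&(X<.75)&(Y<.28)&(Z<.1)
rects(P,blue,20)
print("wrist brush z",W[150:250:20,326,2])
bd=(X>.3)&(Y>.08)&(Y<.45)&(X<.62)
rects(P,bd&(abs(Z-.056)<.008),60);rects(P,bd&(abs(Z-.090)<.008),10)
# target: mould B
B=[.5315,.1845];h=.056+.003+.010-.0
plan([([*B,.16],Rd(6),4),([*B,.056+.003-.010],Rd(6),4)])
```

```text
112 px [295. 173.] ctr [675.  119.6] size [33.6 45.7] ang 2.3 z 0.0492
wrist brush z [0.0454 0.0467 0.046  0.0453 0.0459]
119 px [222. 204.] ctr [560.7 348.7] size [28.7 44.5] ang 71.4 z 0.0546
50 px [217. 213.] ctr [528.2 353.1] size [30.9 17.5] ang 73.2 z 0.0885
t 10.275 from [0.6733 0.1683 0.1695]
x4 (need 2.3) [-14.0, 10.0, -142.0, 0.0, -6.5, 0.0]
x4 (need 1.8) [-15.0, 121.0, -142.0, 0.0, -6.5, 0.0]
```

View pics/w5.png

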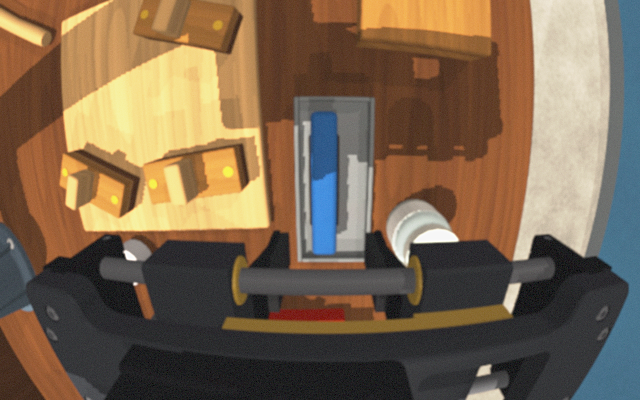

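The brush sits flat in the tray, at (325,180) inside walls from 297 to 373. Next is mould B.

>>> jog_arm(motion=[-14,10,-142,0,-6.5,0,-14,10,-142,0,-6.5,0,-14,10,-142,0,-6.5,0,-15,60,-142,0,-6.5,0,-15,100,-142,0,-6.5,0,-15,118,-142,0,-6.5,0,-15,118,-142,0,-6.5,0])

```text
time_s: 11.15
position: [0.5295, 0.1847, 0.049]
tcp_rot: [[0.101, -0.007, 0.995], [-0.995, -0.001, 0.101], [0.0, -1.0, -0.007]]
force: [0.1, 0.5, 0.3]
opening: 0.5
```

>>> jog_arm(motion=[0,0,0,0,0,0,0,0,0,0,0,0,0,0,0,0,0,0,0,0,0,0,0,0], gripper=0.0)

```text
time_s: 11.65
position: [0.5332, 0.1852, 0.0529]
tcp_rot: [[0.101, 0.003, 0.995], [-0.995, 0.0, 0.101], [-0.0, -1.0, 0.003]]
force: [0.2, -0.3, 2.9]
opening: 0.204
```

Run:
```python
from h import *
s=bot.read_state();p=s["position"];print(s["opening"],p,s["force"])
shot("wrist","w6")
print(.02/.087)
h=p[2]
t=bed(-5,-54,0)
R=Rd(BY)
plan([(p+[0,0,.12],Rd(6),2),([t[0],t[1],h+.12],R,8),([t[0],t[1],h+.02],R,2),([t[0],t[1],h+.013],R,3)])
```

```text
0.20429631499596623 [0.5332 0.1852 0.0529] [ 0.1546 -0.2599  2.9125]
0.2298850574712644
t 11.7 from [0.5332 0.1852 0.0529]
x2 (need 1.9) [0.0, -120.0, 0.0, 0.0, 0.0, 0.0]
x8 (need 6.4) [397.0, -120.0, -38.0, 0.0, 4.5, 0.0]
x2 (need 1.6) [397.0, -20.0, -38.0, 0.0, 4.5, 0.0]
x3 (need 0.1) [397.0, -13.0, -38.0, 0.0, 4.5, 0.0]
```

View pics/w6.png

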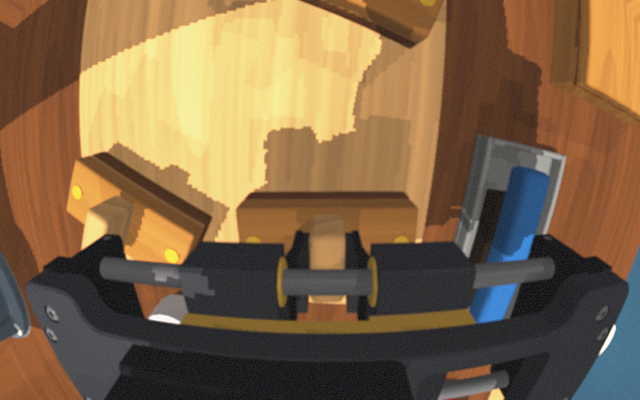

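The grip reads 17.8 mm, the rib width, and the wrist view shows the rib centred at (325,240). I'll carry it to bed slot y = -54 mm.

>>> jog_arm(motion=[0,-60,0,0,0,0,0,-120,0,0,0,0,0,-140,0,0,0,0,397,-140,-38,0,4.5,0,397,-140,-38,0,4.5,0,397,-140,-38,0,4.5,0,397,-140,-38,0,4.5,0,397,-140,-38,0,4.5,0,397,-140,-38,0,4.5,0,397,-140,-38,0,4.5,0,397,-140,-38,0,4.5,0,397,-140,-38,0,4.5,0,397,-90,-38,0,4.5,0,397,-50,-38,0,4.5,0,397,-25,-38,0,4.5,0,397,-18,-38,0,4.5,0,397,-18,-38,0,4.5,0])

```text
time_s: 13.82
position: [0.5347, -0.2125, 0.0703]
tcp_rot: [[0.024, -0.0, 1.0], [-1.0, 0.0, 0.024], [-0.0, -1.0, -0.0]]
force: [-0.6, 0.4, -0.6]
opening: 0.202
```

Run:
```python
from h import *
s=bot.read_state();p=s["position"];print(s["opening"],p,s["force"],bed(-5,-54,0))
shot("wrist","w7");shot("side","s7");crop("s7","s7c",210,410,140,370,2.6)
```

```text
0.2016730207804893 [ 0.5347 -0.2125  0.0703] [-0.6148  0.4391 -0.6146] [ 0.535  -0.2141  0.03  ]
```

View pics/w7.png

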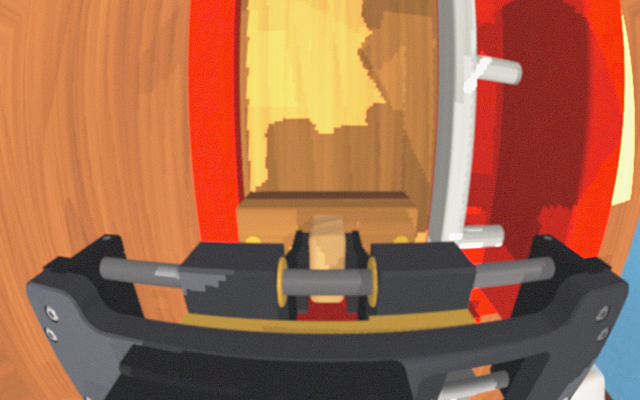

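View pics/s7c.png

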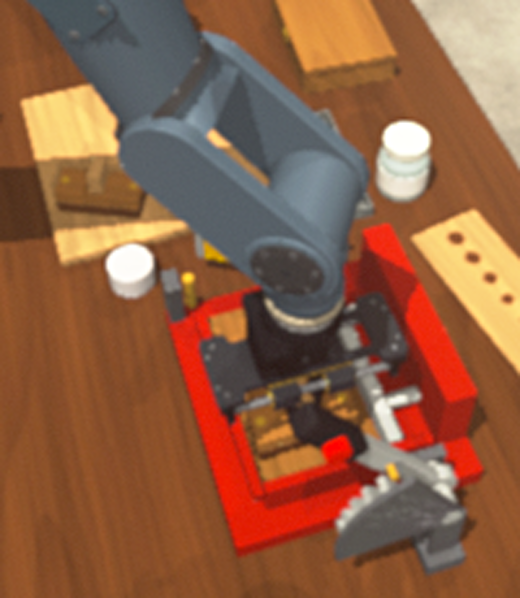

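The mould is between the lip and the ram and squared up. I'll lower 5 mm, release and rise.

>>> jog_arm(motion=[0,3,0,0,0,0,0,5,0,0,0,0,0,5,0,0,0,0])

```text
time_s: 14.3
position: [0.5343, -0.2138, 0.0651]
tcp_rot: [[0.022, -0.0, 1.0], [-1.0, 0.0, 0.022], [-0.0, -1.0, -0.0]]
force: [-0.1, -0.4, -2.7]
opening: 0.209
```

>>> jog_arm(motion=[0,0,0,0,0,0,0,0,0,0,0,0,0,-50,0,0,0,0,0,-110,0,0,0,0,0,-140,0,0,0,0,0,-140,0,0,0,0], gripper=0.45)

```text
time_s: 15.05
position: [0.5362, -0.2148, 0.2083]
tcp_rot: [[0.023, 0.006, 1.0], [-1.0, -0.004, 0.023], [0.004, -1.0, 0.006]]
force: [-0.3, 0.1, -0.8]
opening: 0.447
```

Run:
```python
from h import *
s=bot.read_state();p=s["position"];print(s["opening"],p,s["force"])
shot("wrist","w8");shot("top","t8");W,T=wcloud("w8",s)
m=(abs(W[...,2]-.102)<.006)&(W[...,1]<-.15)&(W[...,0]<.62)&(W[...,0]>.45); m[225:]=0;rects(W,m,20)
m=(abs(W[...,2]-.068)<.006)&(W[...,1]<-.03)&(W[...,1]>-.27)&(W[...,0]<.6)&(W[...,0]>.45);m[225:]=0;rects(W,m,20)
P,im,hsv=cl("t8","top")
X,Y,Z=P[...,0],P[...,1],P[...,2]
bd=(X>.3)&(Y>.08)&(Y<.45)&(X<.62)
rects(P,bd&(abs(Z-.056)<.008),60);rects(P,bd&(abs(Z-.090)<.008),10)
h=.049+.003
C=[.3865,.181];
plan([([*C,.2],Rd(-24),9),([*C,.09],Rd(-24),4),([*C,.052],Rd(-24),4)])
```

```text
0.4470327272545769 [ 0.5362 -0.2148  0.2083] [-0.2634  0.1445 -0.828 ]
775 px [324. 191.] ctr [ 534.  -214.1] size [17.9 39. ] ang 0.7 z 0.1014
30 px [256.   9.] ctr [459.6 -31.9] size [8.5 2.6] ang 8.5 z 0.0668
3749 px [324. 181.] ctr [ 533.9 -213.9] size [110.5  45.6] ang 1.2 z 0.0676
434 px [221. 215.] ctr [527.6 350. ] size [ 47.3 109.6] ang 71.8 z 0.0547
440 px [272. 261.] ctr [385.3 181.7] size [ 45.8 109.4] ang 66.6 z 0.0549
73 px [218. 213.] ctr [527.4 350.2] size [40.1 17.5] ang 73.2 z 0.0886
77 px [271. 261.] ctr [386.  181.6] size [39.5 17. ] ang 67.4 z 0.0894
t 15.15 from [ 0.5339 -0.2135  0.2047]
x9 (need 6.7) [-398.0, 5.0, -138.0, 0.0, 25.5, 0.0]
x4 (need 1.8) [-398.0, 115.0, -138.0, 0.0, 25.5, 0.0]
x4 (need 0.6) [-398.0, 153.0, -138.0, 0.0, 25.5, 0.0]
```

View pics/w8.png

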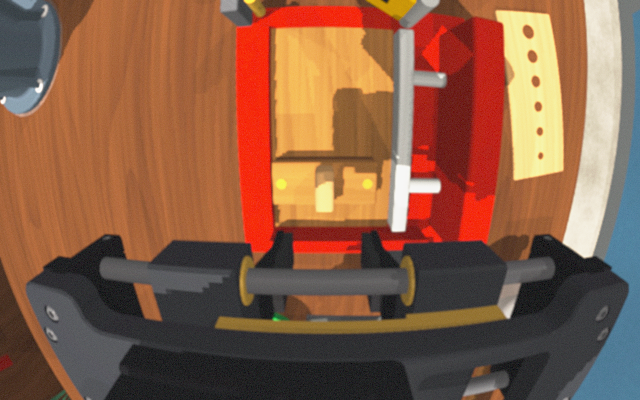

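The first mould is flat at (0.534, -0.214), yaw 1.2°, visible at (324,183). Next is mould C.

>>> jog_arm(motion=[-398,5,-138,0,25.5,0,-398,5,-138,0,25.5,0,-398,5,-138,0,25.5,0,-398,5,-138,0,25.5,0,-398,5,-138,0,25.5,0,-398,5,-138,0,25.5,0,-398,5,-138,0,25.5,0,-398,5,-138,0,25.5,0,-398,60,-138,0,25.5,0,-398,110,-138,0,25.5,0,-398,140,-138,0,25.5,0,-398,152,-138,0,25.5,0,-398,152,-138,0,25.5,0])

```text
time_s: 16.77
position: [0.3872, 0.1803, 0.0523]
tcp_rot: [[-0.411, -0.002, 0.912], [-0.912, -0.001, -0.411], [0.001, -1.0, -0.002]]
force: [0.3, 0.5, 0.8]
opening: 0.451
```

>>> jog_arm(motion=[0,0,0,0,0,0,0,0,0,0,0,0,0,0,0,0,0,0,0,0,0,0,0,0], gripper=0.0)

```text
time_s: 17.27
position: [0.3885, 0.1812, 0.0539]
tcp_rot: [[-0.41, 0.003, 0.912], [-0.912, 0.0, -0.41], [-0.001, -1.0, 0.002]]
force: [1.2, -0.1, 6.8]
opening: 0.202
```

Run:
```python
from h import *
s=bot.read_state();p=s["position"];print(s["opening"],p,s["force"])
shot("wrist","w9")
h=p[2]
t=bed(-5,0,0)
R=Rd(BY)
plan([(p+[0,0,.14],Rd(-24),3),([t[0],t[1],h+.14],R,8),([t[0],t[1],h+.017],R,2)])
```

```text
0.2024695099368239 [0.3885 0.1812 0.0539] [ 1.1905 -0.0635  6.8117]
t 17.325 from [0.3885 0.1812 0.0539]
x3 (need 2.2) [0.0, -140.0, 0.0, 0.0, 0.0, 0.0]
x8 (need 5.9) [252.0, -140.0, 273.0, 0.0, -25.5, 0.0]
x2 (need 2.0) [252.0, -17.0, 273.0, 0.0, -25.5, 0.0]
```

View pics/w9.png

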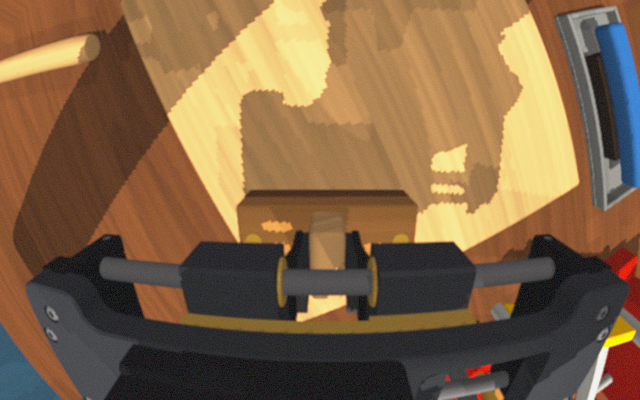

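Grip good (17.6 mm, rib centred). Carrying it to the middle slot.

>>> jog_arm(motion=[0,-60,0,0,0,0,0,-120,0,0,0,0,0,-140,0,0,0,0,252,-140,273,0,-25.5,0,252,-140,273,0,-25.5,0,252,-140,273,0,-25.5,0,252,-140,273,0,-25.5,0,252,-140,273,0,-25.5,0,252,-140,273,0,-25.5,0,252,-140,273,0,-25.5,0,252,-140,273,0,-25.5,0,252,-140,273,0,-25.5,0,252,-90,273,0,-25.5,0,252,-50,273,0,-25.5,0,252,-25,273,0,-25.5,0,252,-18,273,0,-25.5,0,252,-18,273,0,-25.5,0])

```text
time_s: 19.45
position: [0.533, -0.1596, 0.0714]
tcp_rot: [[0.024, -0.0, 1.0], [-1.0, 0.0, 0.024], [-0.0, -1.0, -0.0]]
force: [0.5, -0.4, -1.4]
opening: 0.207
```

Run:
```python
from h import *
s=bot.read_state();p=s["position"];print(s["opening"],p,s["force"],bed(-5,0,0))
shot("wrist","w10")
```

```text
0.20720431197724115 [ 0.533  -0.1596  0.0714] [ 0.5315 -0.3977 -1.436 ] [ 0.534  -0.1601  0.03  ]
```

View pics/w10.png

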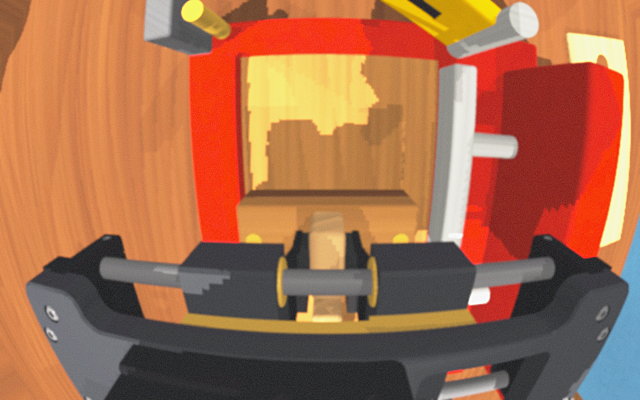

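The mould is over the middle slot and square. I'll lower and release.

>>> jog_arm(motion=[0,3,0,0,0,0,0,6,0,0,0,0,0,6,0,0,0,0])

```text
time_s: 19.88
position: [0.5337, -0.1611, 0.0659]
tcp_rot: [[0.022, 0.001, 1.0], [-1.0, -0.001, 0.022], [0.001, -1.0, 0.001]]
force: [-0.4, -1.3, 4.0]
opening: 0.204
```

>>> jog_arm(motion=[0,0,0,0,0,0,0,0,0,0,0,0,0,-50,0,0,0,0,0,-110,0,0,0,0,0,-140,0,0,0,0,0,-140,0,0,0,0], gripper=0.45)

```text
time_s: 20.62
position: [0.5348, -0.1616, 0.2077]
tcp_rot: [[0.023, 0.006, 1.0], [-1.0, -0.003, 0.023], [0.003, -1.0, 0.006]]
force: [-0.5, -0.0, 0.0]
opening: 0.45
```

Run:
```python
from h import *
s=bot.read_state();p=s["position"];print(s["opening"],p,s["force"])
shot("wrist","w11");shot("top","t11");W,T=wcloud("w11",s)
m=(abs(W[...,2]-.068)<.006)&(W[...,1]<-.03)&(W[...,1]>-.27)&(W[...,0]<.6)&(W[...,0]>.45);m[225:]=0;rects(W,m,100)
P,im,hsv=cl("t11","top")
X,Y,Z=P[...,0],P[...,1],P[...,2]
bd=(X>.3)&(Y>.08)&(Y<.45)&(X<.62)
rects(P,bd&(abs(Z-.056)<.008),60);rects(P,bd&(abs(Z-.090)<.008),10)
C=[.5285,.349];
plan([([*C,.2],Rd(-18),11),([*C,.052],Rd(-18),4)])
```

```text
0.44951296131115054 [ 0.5348 -0.1616  0.2077] [-0.4971 -0.0035  0.0122]
3773 px [325. 181.] ctr [ 533.  -160.3] size [110.6  46. ] ang 1.2 z 0.0676
1335 px [324. 217.] ctr [ 532.7 -198.8] size [109.5  16.7] ang 1.4 z 0.0675
436 px [221. 215.] ctr [527.6 350. ] size [ 47.8 109.3] ang 72.1 z 0.055
75 px [218. 213.] ctr [527.2 349.7] size [40.  17.5] ang 73.3 z 0.0887
t 20.725 from [ 0.5325 -0.1604  0.2044]
x11 (need 8.2) [-509.0, 5.0, 7.0, 0.0, 19.5, 0.0]
x4 (need 2.4) [-509.0, 153.0, 8.0, 0.0, 19.5, 0.0]
```

View pics/w11.png

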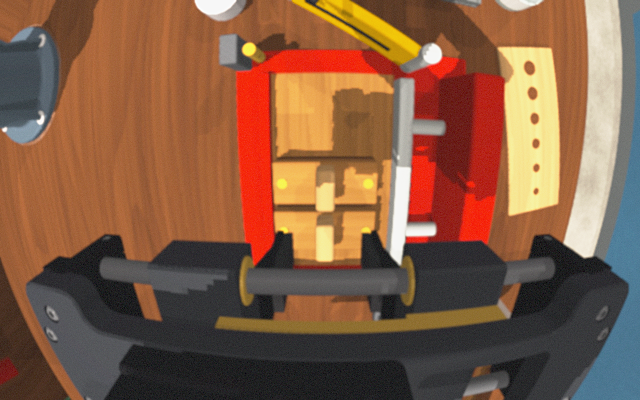

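The second mould is placed flat and parallel, at (325,183), about 8 mm from the first. Next is mould A.

>>> jog_arm(motion=[-509,5,7,0,19.5,0,-509,5,7,0,19.5,0,-509,5,7,0,19.5,0,-509,5,7,0,19.5,0,-509,5,7,0,19.5,0,-509,5,7,0,19.5,0,-509,5,7,0,19.5,0,-509,5,7,0,19.5,0,-509,5,7,0,19.5,0,-509,5,7,0,19.5,0,-509,60,7,0,19.5,0,-509,110,8,0,19.5,0,-509,140,8,0,19.5,0,-509,151,8,0,19.5,0,-509,151,8,0,19.5,0])

```text
time_s: 22.6
position: [0.5297, 0.3468, 0.0536]
tcp_rot: [[-0.314, -0.001, 0.949], [-0.949, -0.001, -0.314], [0.001, -1.0, -0.001]]
force: [-0.3, 0.2, 0.9]
opening: 0.452
```

>>> jog_arm(motion=[0,0,0,0,0,0,0,0,0,0,0,0,0,0,0,0,0,0,0,0,0,0,0,0], gripper=0.0)

```text
time_s: 23.1
position: [0.5305, 0.3487, 0.0552]
tcp_rot: [[-0.312, 0.002, 0.95], [-0.95, 0.001, -0.312], [-0.001, -1.0, 0.002]]
force: [0.5, -0.6, 5.9]
opening: 0.204
```

Run:
```python
from h import *
s=bot.read_state();p=s["position"];print(s["opening"],p,s["force"])
shot("wrist","w12")
h=p[2]
t=bed(-5,54,0)
R=Rd(BY)
plan([(p+[0,0,.14],Rd(-18),3),([t[0],t[1],h+.14],R,8),([t[0],t[1],h+.018],R,2)])
```

```text
0.2036732905039765 [0.5305 0.3487 0.0552] [ 0.5337 -0.6365  5.8846]
t 23.15 from [0.5306 0.3486 0.0553]
x3 (need 2.2) [0.0, -140.0, 0.0, 0.0, 0.0, 0.0]
x8 (need 7.3) [431.0, -140.0, 145.0, 0.0, -19.5, 0.0]
x2 (need 2.0) [431.0, -18.0, 144.0, 0.0, -19.5, 0.0]
```

View pics/w12.png

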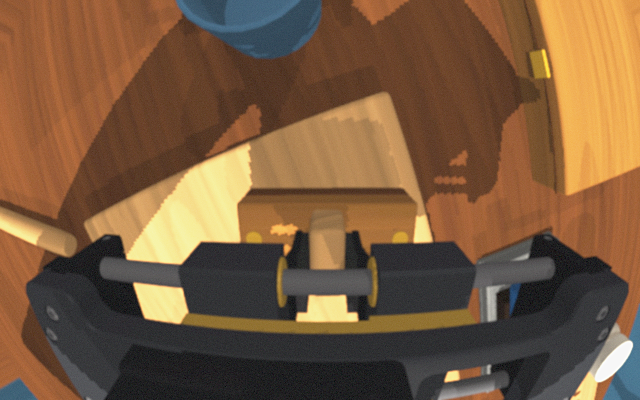

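>>> jog_arm(motion=[0,-60,0,0,0,0,0,-120,0,0,0,0,0,-140,0,0,0,0,431,-140,145,0,-19.5,0,431,-140,145,0,-19.5,0,431,-140,145,0,-19.5,0,431,-140,145,0,-19.5,0,431,-140,145,0,-19.5,0,431,-140,145,0,-19.5,0,431,-140,145,0,-19.5,0,431,-140,145,0,-19.5,0,431,-140,145,0,-19.5,0,431,-140,145,0,-19.5,0,431,-90,145,0,-19.5,0,431,-50,145,0,-19.5,0,431,-25,145,0,-19.5,0,431,-18,145,0,-19.5,0,431,-18,145,0,-19.5,0])

```text
time_s: 25.4
position: [0.5329, -0.1052, 0.0722]
tcp_rot: [[0.024, -0.0, 1.0], [-1.0, 0.0, 0.024], [-0.0, -1.0, -0.0]]
force: [0.6, 0.7, -0.6]
opening: 0.202
```

Run:
```python
from h import *
s=bot.read_state();p=s["position"];print(s["opening"],p,s["force"],bed(-5,54,0))
shot("wrist","w13")
```

```text
0.20178321830760979 [ 0.5329 -0.1052  0.0722] [ 0.6297  0.7076 -0.5934] [ 0.533  -0.1061  0.03  ]
```

View pics/w13.png

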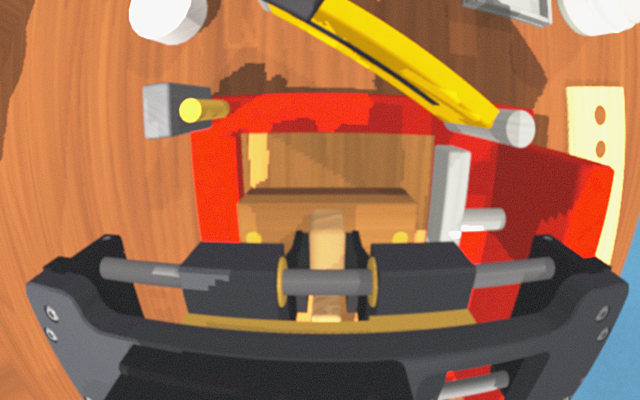

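The third mould is square over its slot. I'll lower, release and look at the bed and gate.

>>> jog_arm(motion=[0,3,0,0,0,0,0,6,0,0,0,0,0,6,0,0,0,0])

```text
time_s: 25.82
position: [0.5334, -0.1068, 0.0672]
tcp_rot: [[0.022, 0.002, 1.0], [-1.0, -0.001, 0.022], [0.001, -1.0, 0.002]]
force: [-0.8, -0.4, 4.5]
opening: 0.2
```

>>> jog_arm(motion=[0,0,0,0,0,0,0,0,0,0,0,0,0,-50,0,0,0,0,0,-110,0,0,0,0,0,-140,0,0,0,0,0,-140,0,0,0,0], gripper=0.45)

```text
time_s: 26.58
position: [0.5344, -0.1071, 0.2086]
tcp_rot: [[0.023, 0.006, 1.0], [-1.0, -0.003, 0.023], [0.003, -1.0, 0.006]]
force: [-0.1, -0.3, -0.1]
opening: 0.449
```

Run:
```python
from h import *
s=bot.read_state();p=s["position"];print(s["opening"],p,s["force"])
shot("wrist","w14");shot("top","t14");W,T=wcloud("w14",s)
m=(abs(W[...,2]-.068)<.006)&(W[...,1]<-.03)&(W[...,1]>-.27)&(W[...,0]<.6)&(W[...,0]>.45);m[225:]=0;rects(W,m,100)
P,im,hsv=cl("t14","top")
im=cv2.imread("pics/w14.png");hs=cv2.cvtColor(im,cv2.COLOR_BGR2HSV)
m=(hs[...,0]>20)&(hs[...,0]<35)&(hs[...,1]>150)&(abs(W[...,2]-.102)<.006)&(W[...,1]>-.05);m[225:]=0
print("gate top");rects(W,m,30)
for u,v in((0,0),):pass
crop("t14","t14c",190,390,120,270,4)
```

```text
0.4485387112928028 [ 0.5344 -0.1071  0.2086] [-0.0608 -0.2594 -0.1146]
3761 px [325. 180.] ctr [ 532.6 -104.9] size [110.6  45.6] ang 1.2 z 0.0676
1296 px [324. 217.] ctr [ 532.5 -144.9] size [109.7  16.3] ang 1.3 z 0.0676
gate top
121 px [290.  30.] ctr [499.3  42.5] size [12.4 10.1] ang 56.8 z 0.1013
1485 px [369.  78.] ctr [571.4  -0.1] size [ 13.1 101.4] ang 59.6 z 0.1013
```

View pics/w14.png

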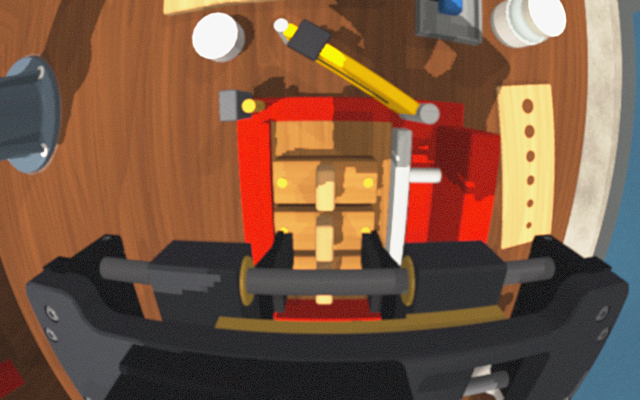

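View pics/t14c.png

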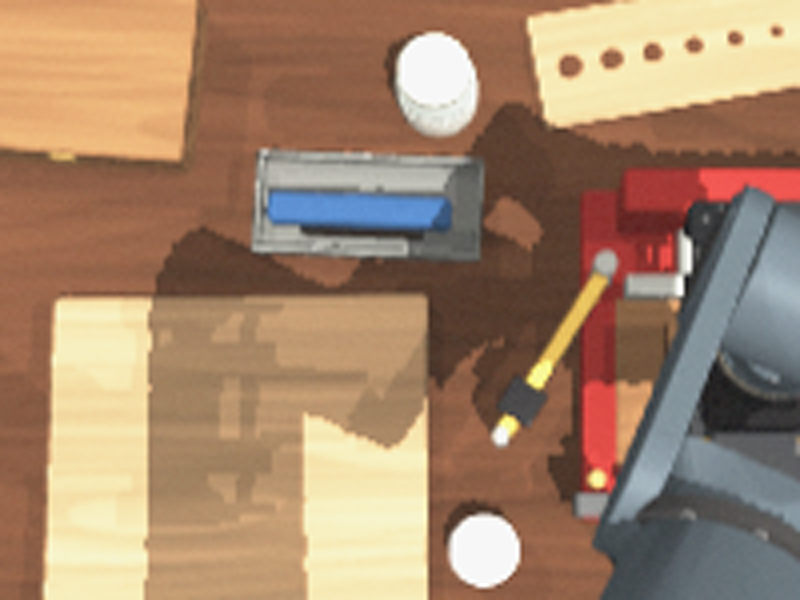

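All three moulds are flat and parallel at y about -0.214, -0.160 and -0.105. The gate is still open at about 30°, from cap (428,112) to nose (281,27) in the wrist view. I'll close the fingers and go to its outer side.

Run:
```python
from h import *
R=Rd(BY)
plan([([.52,.088,.2],R,4),([.52,.088,.05],R,4),([.52,.03,.05],R,4),([.52,-.005,.05],R,4),([.52,-.017,.05],R,4),([.52,-.022,.05],R,4)])
```

```text
t 26.675 from [ 0.5321 -0.1062  0.2054]
x4 (need 3.1) [-194.0, 6.0, -8.0, 0.0, 0.0, 0.0]
x4 (need 2.4) [-194.0, 156.0, -8.0, 0.0, 0.0, 0.0]
x4 (need 0.9) [-136.0, 156.0, -9.0, 0.0, 0.0, 0.0]
x4 (need 0.6) [-101.0, 155.0, -10.0, 0.0, 0.0, 0.0]
x4 (need 0.2) [-89.0, 155.0, -10.0, 0.0, 0.0, 0.0]
x4 (need 0.1) [-84.0, 155.0, -10.0, 0.0, 0.0, 0.0]
```

>>> jog_arm(motion=[-194,6,-8,0,0,0,-194,6,-8,0,0,0,-194,6,-8,0,0,0,-194,6,-8,0,0,0,-194,60,-8,0,0,0,-194,110,-8,0,0,0,-194,150,-8,0,0,0,-194,156,-8,0,0,0,-194,156,-8,0,0,0], gripper=0.0)

```text
time_s: 27.8
position: [0.5203, 0.0868, 0.0497]
tcp_rot: [[0.022, -0.001, 1.0], [-1.0, -0.0, 0.022], [0.0, -1.0, -0.001]]
force: [0.1, 0.1, -0.3]
opening: 0.006
```

Run:
```python
from h import *
s=bot.read_state();p=s["position"];print(s["opening"],p,s["force"])
shot("wrist","w15")
shot("side","s15");crop("s15","s15c",210,410,140,370,2.6)
```

```text
0.006063776351170547 [0.5203 0.0868 0.0497] [ 0.0689  0.1118 -0.2785]
```

View pics/s15c.png

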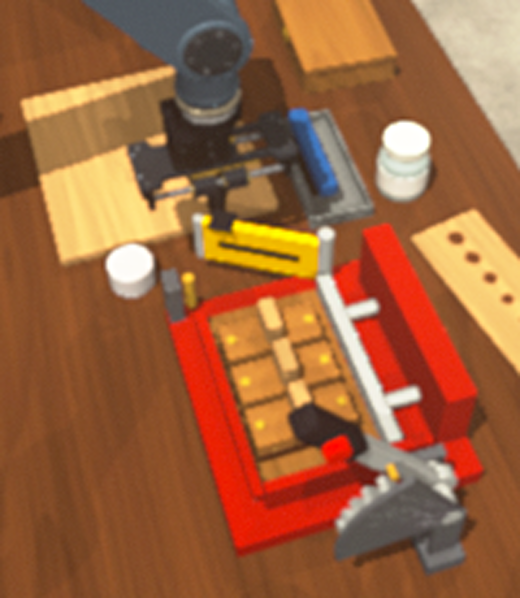

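View pics/w15.png

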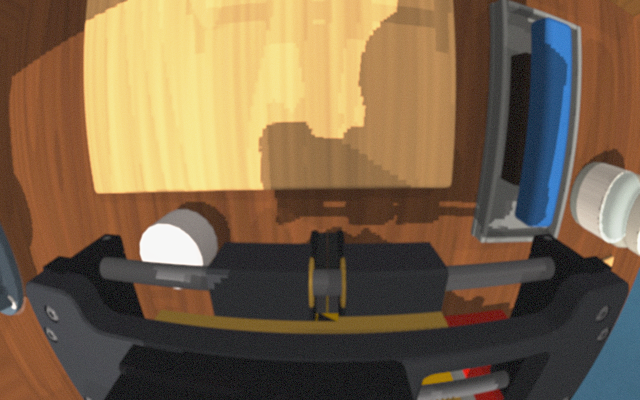

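The fingers are outside the gate, and the three moulds stand in the bed. I'll push towards -y at a steady pace.

>>> jog_arm(motion=[20,0,0,0,0,0,32,0,0,0,0,0,40,0,-1,0,0,0,48,0,-1,0,0,0,56,0,-1,0,0,0,64,0,-1,0,0,0,72,0,-2,0,0,0,80,0,-2,0,0,0,88,0,-2,0,0,0,92,0,-2,0,0,0,95,0,-2,0,0,0,98,0,-2,0,0,0])

```text
time_s: 29.4
position: [0.52, -0.0088, 0.05]
tcp_rot: [[0.021, -0.001, 1.0], [-1.0, 0.003, 0.021], [-0.003, -1.0, -0.001]]
force: [-0.0, 5.6, 1.0]
opening: 0.006
```

>>> jog_arm(motion=[3,0,0,0,0,0,6,0,0,0,0,0,6,0,0,0,0,0])

```text
time_s: 29.78
position: [0.5201, -0.0158, 0.05]
tcp_rot: [[0.021, -0.001, 1.0], [-1.0, 0.002, 0.021], [-0.002, -1.0, -0.001]]
force: [-0.5, 5.2, 1.3]
opening: 0.008
```

Run:
```python
from h import *
s=bot.read_state();p=s["position"];print(s["opening"],p,s["force"])
shot("side","s16");crop("s16","s16c",210,410,140,370,2.6);shot("top","t16");crop("t16","t16c",290,490,140,270,4)
```

```text
0.007895722600268983 [ 0.5201 -0.0158  0.05  ] [-0.4528  5.1901  1.2684]
```

View pics/s16c.png

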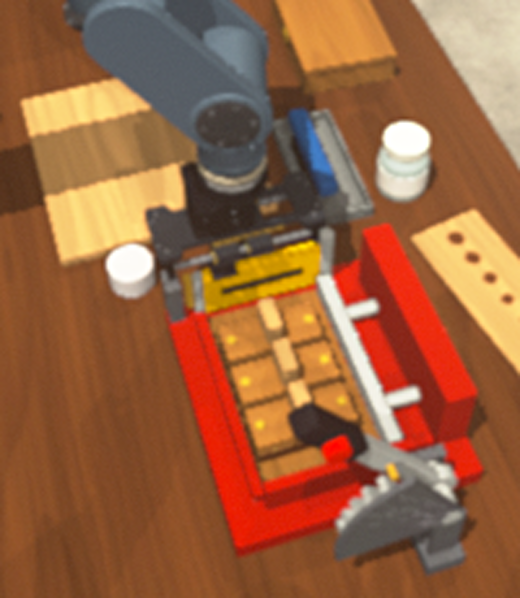

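View pics/t16c.png

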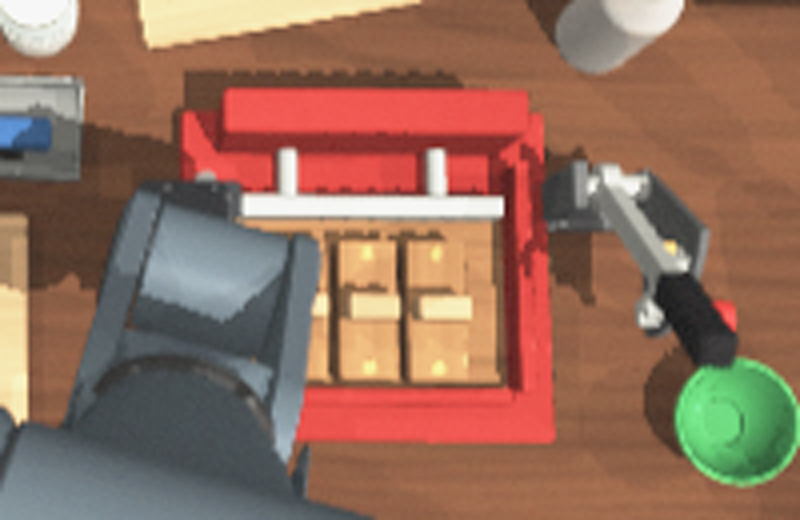

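>>> jog_arm(motion=[2,0,0,0,0,0,4,0,0,0,0,0,4,0,0,0,0,0])

```text
time_s: 30.25
position: [0.5201, -0.0159, 0.05]
tcp_rot: [[0.019, -0.001, 1.0], [-1.0, 0.007, 0.019], [-0.007, -1.0, -0.001]]
force: [2.2, 21.3, 2.6]
opening: 0.005
```

>>> jog_arm(motion=[2,0,0,0,0,0,3,0,0,0,0,0,3,0,0,0,0,0])

```text
time_s: 30.62
position: [0.5201, -0.0159, 0.0501]
tcp_rot: [[0.018, -0.001, 1.0], [-1.0, 0.011, 0.018], [-0.011, -1.0, -0.001]]
force: [5.3, 31.9, 2.5]
opening: 0.009
```

It hit a hard stop at y = -0.0159, so I'll back off and check.

>>> jog_arm(motion=[-10,0,0,0,0,0,-40,0,0,0,0,0,-60,0,0,0,0,0,-60,-60,0,0,0,0,-60,-120,0,0,0,0,-60,-180,0,0,0,0,-60,-220,0,0,0,0,-60,-220,0,0,0,0])

```text
time_s: 31.62
position: [0.5224, 0.0351, 0.274]
tcp_rot: [[0.022, 0.01, 1.0], [-1.0, -0.003, 0.022], [0.003, -1.0, 0.01]]
force: [-0.1, -0.3, -0.5]
opening: 0.006
```

Run:
```python
from h import *
s=bot.read_state();p=s["position"];print(s["opening"],p,s["force"])
shot("side","s17");crop("s17","s17c",210,410,140,370,2.6)
P,im,hsv=cl("s17","side")
X,Y,Z=P[...,0],P[...,1],P[...,2]
yel=(hsv[...,0]>22)&(hsv[...,0]<35)&(hsv[...,1]>120)
rects(P,yel&(Z>.095)&(Z<.11)&(Y<.1)&(Y>-.1))
m=(abs(Z-.068)<.006)&(Y<-.03)&(Y>-.27)&(X<.6)&(X>.45);rects(P,m,100)
m=(abs(Z-.101)<.006)&(Y<-.05)&(Y>-.27)&(X<.6)&(X>.45);rects(P,m,10)
blk=(hsv[...,2]<50)&(Z>.2)&(Y<-.25)&(X>.4)&(X<.65)
q=P[blk];print(len(q),q.mean(0),q.min(0),q.max(0))
red=((hsv[...,0]<8)|(hsv[...,0]>172))&(hsv[...,1]>180)&(Z>.2)&(Y<-.25)
q=P[red];print("btn",len(q),q.mean(0),q.min(0),q.max(0))
print("pred grip",bed(85-200*np.sin(.611),-180,70+200*np.cos(.611)), "down",bed(85-200*np.sin(1.531),-180,70+200*np.cos(1.531)))
```

```text
0.006310785875923203 [0.5224 0.0351 0.274 ] [-0.0866 -0.2724 -0.4796]
138 px [316. 238.] ctr [561.7 -33.4] size [101.3  13.7] ang 2.7 z 0.1012
13 px [289. 245.] ctr [477.8 -35.9] size [ 7.8 10.6] ang 2.3 z 0.1001
114 px [306. 248.] ctr [526.  -38.5] size [  9.9 146.9] ang 88.4 z 0.0684
195 px [324. 264.] ctr [ 563.8 -106.8] size [44.9 48.4] ang 1.3 z 0.0679
237 px [303. 270.] ctr [ 500.4 -107.9] size [48.4 46.4] ang 1.6 z 0.0677
214 px [331. 279.] ctr [ 564.3 -161.4] size [44.9 47.4] ang 1.6 z 0.0678
261 px [308. 286.] ctr [ 501.4 -162.9] size [51.7 47.8] ang 6.4 z 0.0683
155 px [338. 293.] ctr [ 567.4 -214.6] size [47.5 38.9] ang 89.8 z 0.0683
255 px [313. 302.] ctr [ 500.5 -216. ] size [46.4 48.5] ang 2.1 z 0.0682
80 px [313. 260.] ctr [ 530.5 -106.4] size [17.5 40.9] ang 1.9 z 0.1022
88 px [319. 276.] ctr [ 531.2 -162.5] size [17.2 37.9] ang 1.1 z 0.1014
63 px [324. 290.] ctr [ 531.4 -210.2] size [18.2 26.7] ang 5.1 z 0.1022<stdin>:11: RuntimeWarning: Mean of empty slice.
  ret = um.true_divide(
Traceback (most recent call last):
ValueError: zero-size array to reduction operation minimum which has no identity
```

View pics/s17c.png

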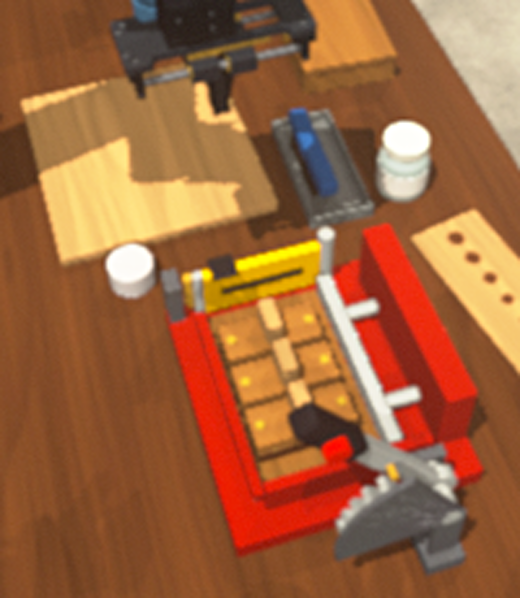

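The gate is shut, its nose behind the roller at (195,290). Next I'll locate the lever grip.

Run:
```python
from h import *
print("pred grip",bed(85-200*np.sin(.611),-180,70+200*np.cos(.611)), "down",bed(85-200*np.sin(1.531),-180,70+200*np.cos(1.531)))
shot("top","t17");crop("t17","t17c",400,520,150,290,5)
for n,nm in(("side","s17"),("top","t17")):
    P,im,hsv=cl(nm,n);X,Y,Z=P[...,0],P[...,1],P[...,2]
    box=(Z>.19)&(Z<.33)&(Y<-.28)&(Y>-.42)&(X>.42)&(X<.56)
    red=box&((hsv[...,0]<8)|(hsv[...,0]>172))&(hsv[...,1]>150)&(hsv[...,2]>100)
    blk=box&(hsv[...,2]<90)
    for k,m in(("red",red),("blk",blk)):
        q=P[m];print(n,k,len(q));
        if len(q):print(np.median(q,0),np.percentile(q,3,0),np.percentile(q,97,0))
    gr=(hsv[...,0]>45)&(hsv[...,0]<80)&(hsv[...,1]>120)&(X>.3)&(Y<-.25)&(X<.6)&(Z>.036)&(Z<.055)
    q=P[gr];print("bowl rim",len(q),q.min(0),q.max(0))
    # project predicted lever points
    R=None
    for a in(155,200,245):
        print(a,proj(n,bed(85-a*np.sin(.611),-180,70+a*np.cos(.611))))
```

```text
pred grip [ 0.5127 -0.3405  0.2638] down [ 0.4276 -0.3422  0.108 ]
side red 106
[ 0.5145 -0.3612  0.2708] [ 0.5031 -0.3651  0.2408] [ 0.5291 -0.3528  0.2769]
side blk 300
[ 0.5044 -0.3488  0.289 ] [ 0.4838 -0.3552  0.2385] [ 0.543  -0.3361  0.3055]
bowl rim 206 [ 0.4098 -0.4654  0.0362] [ 0.5022 -0.4097  0.0494]
155 [345.7384 310.3045]
200 [335.2577 305.4898]
245 [323.92   300.2813]
top red 23
[ 0.5162 -0.3571  0.272 ] [ 0.5076 -0.3621  0.2683] [ 0.5217 -0.3497  0.2849]
top blk 294
[ 0.511  -0.3327  0.2778] [ 0.4835 -0.3486  0.2334] [ 0.5429 -0.3264  0.3045]
bowl rim 105 [ 0.4081 -0.5025  0.036 ] [ 0.4998 -0.4078  0.048 ]
155 [457.9795 211.0552]
200 [463.6919 219.4366]
245 [469.8948 228.5377]
```

View pics/t17c.png

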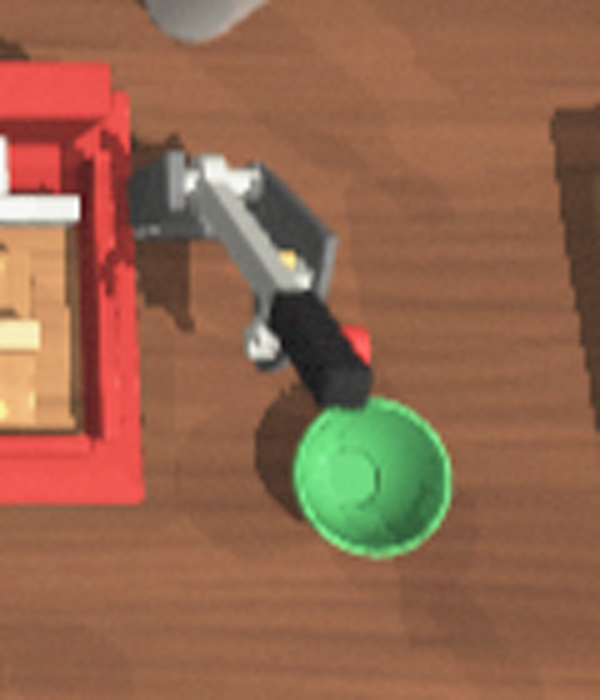

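Run:
```python
from h import *
p=bot.read_state()["position"]
R=Rd(BY-90)
plan([([p[0],p[1],.37],Rd(BY),2),([.511,-.343,.37],R,11),([.511,-.343,.244],R,6)])
```

```text
t 31.725 from [0.5194 0.0357 0.27  ]
x2 (need 1.6) [0.0, -100.0, 0.0, 0.0, 0.0, 0.0]
x11 (need 8.4) [379.0, -100.0, -17.0, 0.0, 90.0, 0.0]
x6 (need 2.0) [378.0, 26.0, -17.0, 0.0, 90.0, 0.0]
```

>>> jog_arm(motion=[0,-60,0,0,0,0,0,-100,0,0,0,0,379,-100,-17,0,90,0,379,-100,-17,0,90,0,379,-100,-17,0,90,0,379,-100,-17,0,90,0,379,-100,-17,0,90,0,379,-100,-17,0,90,0,379,-100,-17,0,90,0,379,-100,-17,0,90,0,379,-100,-17,0,90,0,379,-100,-17,0,90,0,379,-100,-17,0,90,0], gripper=0.8)

```text
time_s: 33.35
position: [0.5107, -0.3428, 0.3686]
tcp_rot: [[-1.0, -0.002, 0.023], [-0.023, 0.002, -1.0], [0.002, -1.0, -0.002]]
force: [-0.0, 0.6, 0.2]
opening: 0.8
```

Run:
```python
from h import *
s=bot.read_state();p=s["position"];print(s["opening"],p,s["tcp_rot"])
shot("wrist","w18");W,T=wcloud("w18",s)
im=cv2.imread("pics/w18.png");hsv=cv2.cvtColor(im,cv2.COLOR_BGR2HSV)
X,Y,Z=W[...,0],W[...,1],W[...,2]
box=(Z>.2)&(Z<.325)&(Y<-.28)&(Y>-.42)&(X>.42)&(X<.56)
red=box&((hsv[...,0]<8)|(hsv[...,0]>172))&(hsv[...,1]>150)&(hsv[...,2]>100)
for k,m in(("red",red),("all",box)):
    q=W[m];print(k,len(q))
    if len(q):print(np.median(q,0),np.percentile(q,3,0),np.percentile(q,97,0))
```

```text
0.7999406217591191 [ 0.5107 -0.3428  0.3686] [[-0.9997 -0.002   0.0234]
 [-0.0234  0.0016 -0.9997]
 [ 0.0019 -1.     -0.0017]]
red 398
[ 0.5196 -0.3567  0.2731] [ 0.5065 -0.3631  0.2553] [ 0.5311 -0.3277  0.2813]
all 2924
[ 0.5177 -0.342   0.276 ] [ 0.4868 -0.3604  0.2258] [ 0.5538 -0.3289  0.3046]
```

View pics/w18.png

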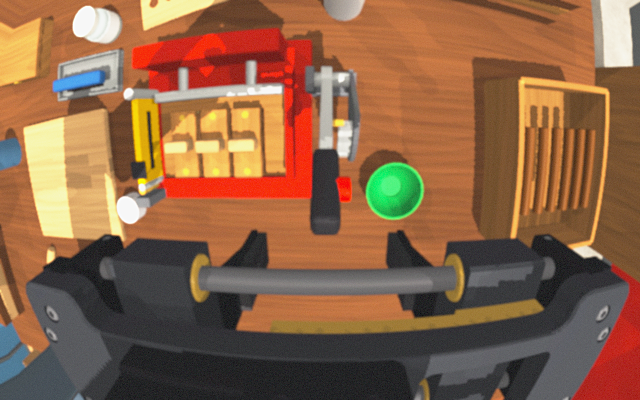

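The grip's left face is at y about -0.329 and the button reaches -0.363, so the grip is between the fingers. I'll go down around it.

>>> jog_arm(motion=[-2,40,1,0,0,0,-2,80,1,0,0,0,-2,110,1,0,0,0,-2,125,1,0,0,0,-2,125,1,0,0,0,-2,125,1,0,0,0])

```text
time_s: 34.15
position: [0.5139, -0.3446, 0.2465]
tcp_rot: [[-1.0, 0.002, 0.023], [-0.023, -0.002, -1.0], [-0.002, -1.0, 0.002]]
force: [1.1, 0.1, 0.1]
opening: 0.799
```

Run:
```python
from h import *
s=bot.read_state();p=s["position"];print(s["opening"],p,s["force"])
shot("wrist","w19");shot("side","s19");crop("s19","s19c",250,450,200,400,3)
```

```text
0.7985834613454867 [ 0.5139 -0.3446  0.2465] [1.1472 0.1145 0.1049]
```

View pics/w19.png

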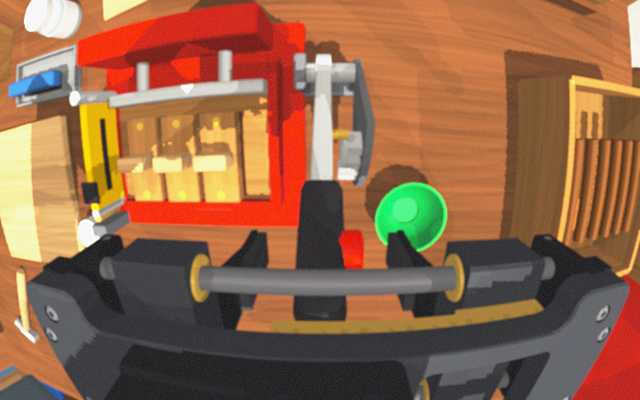

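View pics/s19c.png

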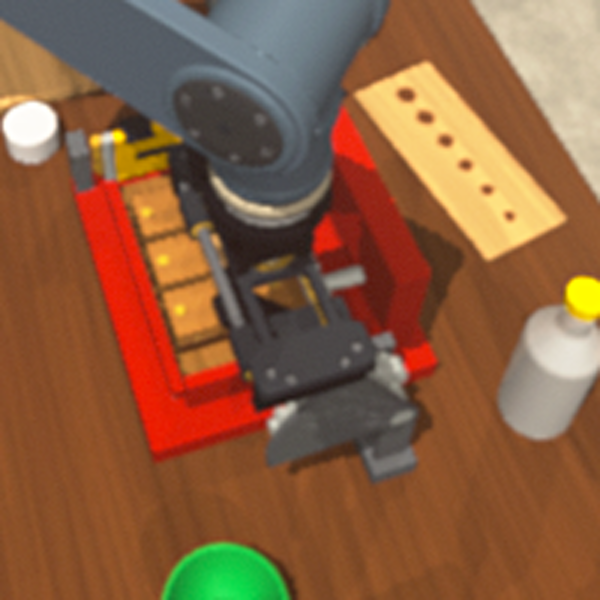

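Run:
```python
from h import *
W,T=wcloud("w19")
for u,v in((351,240),(351,250),(356,250),(350,260),(320,190),(320,230),(320,260),(320,300),(320,315),(320,322),(258,245),(398,245)):print(u,v,(T[v,u]*1e3).round(1),W[v,u])
```

```text
351 240 [-10.5 -23.9  12.4] [ 0.5245 -0.3567  0.2706]
351 250 [ -6.3 -27.3  12.2] [ 0.5203 -0.3566  0.2741]
356 250 [ -6.  -26.7  14.9] [ 0.5201 -0.3593  0.2735]
350 260 [ -1.  -28.6  11.8] [ 0.5151 -0.3563  0.2753]
320 190 [-30.4   3.1  -4.3] [ 0.5441 -0.3396  0.2436]
320 230 [-14.7 -20.2  -4. ] [ 0.5284 -0.3403  0.2669]
320 260 [ -4.8 -35.4  -3.8] [ 0.5184 -0.3407  0.282 ]
320 300 [  7.9 -52.   -3.6] [ 0.5057 -0.3411  0.2987]
320 315 [ 13.4 -56.6  -3.6] [ 0.5002 -0.3412  0.3033]
320 322 [ -22.8 -105.5   -2.3] [ 0.5363 -0.3415  0.3523]
258 245 [ -8.8 -27.1 -36.5] [ 0.5217 -0.3079  0.2737]
398 245 [ -9.5 -29.   36.6] [ 0.5241 -0.381   0.2758]
```

>>> jog_arm(motion=[0,6,-2,0,0,0,0,6,-2,0,0,0])

```text
time_s: 34.5
position: [0.5127, -0.3415, 0.2388]
tcp_rot: [[-1.0, -0.001, 0.023], [-0.023, 0.001, -1.0], [0.001, -1.0, -0.001]]
force: [0.7, -0.5, 0.6]
opening: 0.802
```

>>> jog_arm(motion=[0,0,0,0,0,0,0,0,0,0,0,0,0,0,0,0,0,0,0,0,0,0,0,0,0,0,0,0,0,0,0,0,0,0,0,0], gripper=0.0)

```text
time_s: 35.25
position: [0.5129, -0.3414, 0.239]
tcp_rot: [[-1.0, -0.0, 0.022], [-0.022, 0.001, -1.0], [0.0, -1.0, -0.001]]
force: [-1.4, 0.7, -0.9]
opening: 0.306
```

Run:
```python
from h import *
s=bot.read_state();p=s["position"];print(s["opening"],s["opening"]*87,p,s["force"],s["moment"])
R=Rd(BY-90)
s0=.611
g0=bed(85-200*np.sin(s0),-180,70+200*np.cos(s0))
w=[]
for k in range(1,17):
    a=s0+.94*k/16
    g=bed(85-200*np.sin(a),-180,70+200*np.cos(a))
    w.append((p+g-g0,s["tcp_rot"],1))
plan(w)
```

```text
0.3061130209386524 26.63183282166276 [ 0.5129 -0.3414  0.239 ] [-1.4072  0.6686 -0.8931] [-0.3918  0.1419 -0.2176]
t 35.25 from [ 0.5129 -0.3414  0.239 ]
x1 (need 0.2) [9.0, 7.0, 0.0, 0.0, 0.0, 0.0]
x1 (need 0.2) [18.0, 15.0, 0.0, 0.0, 0.0, 0.0]
x1 (need 0.2) [27.0, 23.0, 0.0, 0.0, 0.0, 0.0]
x1 (need 0.2) [35.0, 31.0, 0.0, 0.0, 0.0, 0.0]
x1 (need 0.2) [43.0, 40.0, 0.0, 0.0, 0.0, 0.0]
x1 (need 0.2) [49.0, 50.0, 0.0, 0.0, 0.0, 0.0]
x1 (need 0.2) [56.0, 60.0, 0.0, 0.0, 0.0, 0.0]
x1 (need 0.2) [62.0, 70.0, 0.0, 0.0, 0.0, 0.0]
x1 (need 0.2) [67.0, 80.0, 0.0, 0.0, 0.0, 0.0]
x1 (need 0.2) [72.0, 91.0, 0.0, 0.0, 0.0, 0.0]
x1 (need 0.2) [75.0, 102.0, 0.0, 0.0, 0.0, 0.0]
x1 (need 0.2) [79.0, 113.0, 0.0, 0.0, 0.0, 0.0]
x1 (need 0.2) [81.0, 125.0, 0.0, 0.0, 0.0, 0.0]
x1 (need 0.2) [83.0, 136.0, 0.0, 0.0, 0.0, 0.0]
x1 (need 0.2) [85.0, 148.0, 0.0, 0.0, 0.0, 0.0]
x1 (need 0.2) [85.0, 160.0, 0.0, 0.0, 0.0, 0.0]
```

Opening is 26.6 mm. A full press should read about 27.5 mm, and missing the button about 25.6 mm. I'll test with the first part of the swing and watch the force.

>>> jog_arm(motion=[0,0,0,0,0,0,4,3,0,0,0,0,9,7,0,0,0,0,9,7,0,0,0,0])

```text
time_s: 35.75
position: [0.5039, -0.3416, 0.2324]
tcp_rot: [[-1.0, 0.001, 0.022], [-0.022, 0.001, -1.0], [-0.001, -1.0, -0.001]]
force: [-1.8, 3.2, 3.5]
opening: 0.306
```

Run:
```python
from h import *
s=bot.read_state();p=s["position"];print(s["opening"]*87,p,s["force"],s["moment"])
shot("wrist","w20");W,T=wcloud("w20")
crop("w20","w20c",220,420,150,340,4)
for u,v in((320,180),(320,230),(320,315),(345,240),(350,245)):print(u,v,(T[v,u]*1e3).round(1),W[v,u])
```

```text
26.658100044703634 [ 0.5039 -0.3416  0.2324] [-1.7676  3.21    3.4723] [ 0.2189 -0.2708 -0.0553]
320 180 [-37.    0.7  -4.2] [ 0.5408 -0.3366  0.2316]
320 230 [-17.  -25.6  -3.8] [ 0.5208 -0.3374  0.258 ]
320 315 [ 10.  -60.8  -3.4] [ 0.4938 -0.3384  0.2932]
345 240 [-13.  -29.4   8.8] [ 0.5171 -0.3502  0.2617]
350 245 [-11.5 -32.2  11.2] [ 0.5157 -0.3526  0.2646]
```

View pics/w20c.png

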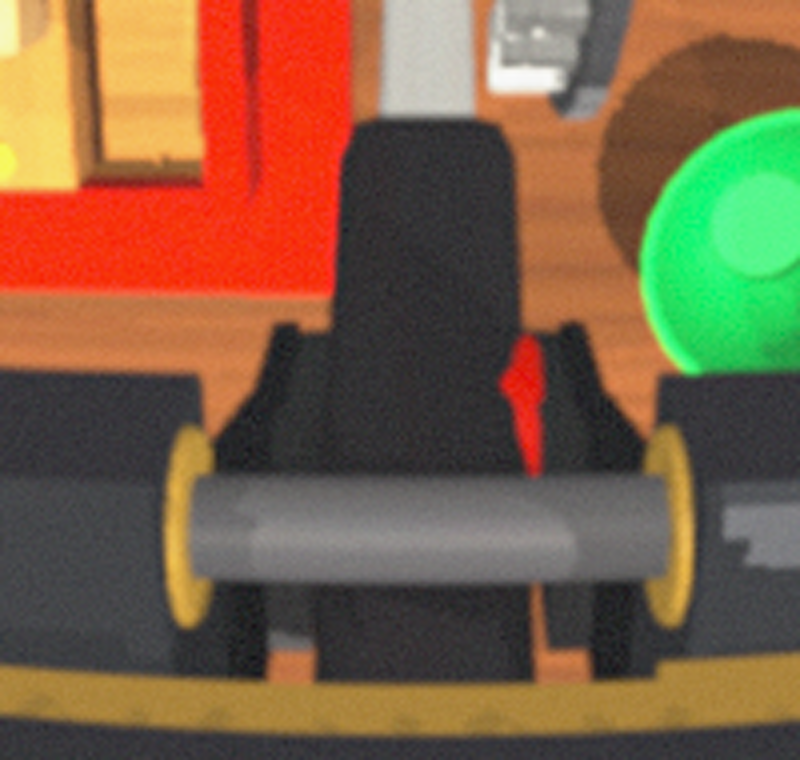

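The lever follows with little force and the red button is squeezed in by the right finger at (525,400). I'll continue the arc, passing slightly beyond the stop.

>>> jog_arm(motion=[9,8,0,0,0,0,18,16,0,0,0,0,26,24,0,0,0,0,34,33,0,0,0,0,40,43,0,0,0,0,47,53,0,0,0,0,53,63,0,0,0,0,58,73,0,0,0,0,63,84,0,0,0,0,66,95,0,0,0,0,70,106,0,0,0,0,72,118,0,0,0,0,74,129,0,0,0,0,76,141,0,0,0,0,76,147,0,0,0,0,76,147,0,0,0,0])

```text
time_s: 37.8
position: [0.4272, -0.3431, 0.0837]
tcp_rot: [[-1.0, -0.002, 0.023], [-0.023, 0.002, -1.0], [0.002, -1.0, -0.002]]
force: [0.2, 4.6, -4.0]
opening: 0.306
```

Run:
```python
from h import *
s=bot.read_state();p=s["position"];print(s["opening"]*87,p,s["force"],s["moment"])
shot("wrist","w21");W,T=wcloud("w21")
for u,v in((320,120),(320,150),(320,180),(320,200),(320,220)):print(u,v,(T[v,u]*1e3).round(1),W[v,u])
```

```text
26.618064048794412 [ 0.4272 -0.3431  0.0837] [ 0.1992  4.5983 -3.9942] [ 0.6107 -0.0494 -0.2052]
320 120 [-72.6 -35.4  -3.3] [ 0.4998 -0.3382  0.1192]
320 150 [-59.2 -35.2  -3.4] [ 0.4864 -0.3385  0.1191]
320 180 [-45.7 -36.1  -3.4] [ 0.4729 -0.3387  0.12  ]
320 200 [ -77.9 -172.2   -0.5] [ 0.5054 -0.3411  0.256 ]
320 220 [-27.8 -39.9  -3.5] [ 0.4551 -0.3391  0.1238]
```

View pics/w21.png

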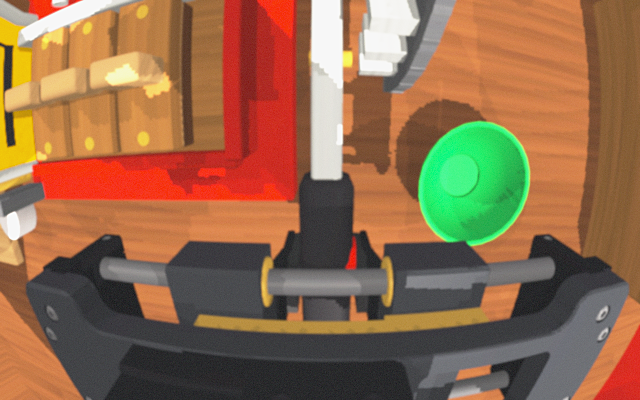

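Nearly level. I'll push down a few mm to find the stop.

>>> jog_arm(motion=[0,2,0,0,0,0,0,4,0,0,0,0,0,4,0,0,0,0])

```text
time_s: 38.22
position: [0.4272, -0.3432, 0.081]
tcp_rot: [[-1.0, -0.002, 0.023], [-0.023, 0.001, -1.0], [0.002, -1.0, -0.001]]
force: [-1.8, 5.6, -1.7]
opening: 0.306
```

>>> jog_arm(motion=[0,2,0,0,0,0,0,3,0,0,0,0,0,3,0,0,0,0])

```text
time_s: 38.6
position: [0.4271, -0.3432, 0.0795]
tcp_rot: [[-1.0, -0.002, 0.023], [-0.023, 0.001, -1.0], [0.002, -1.0, -0.001]]
force: [-3.5, 6.3, 8.9]
opening: 0.304
```

>>> jog_arm(motion=[0,2,0,0,0,0,0,3,0,0,0,0,0,3,0,0,0,0])

```text
time_s: 38.98
position: [0.4272, -0.3433, 0.0793]
tcp_rot: [[-1.0, -0.001, 0.023], [-0.023, 0.0, -1.0], [0.001, -1.0, -0.0]]
force: [-7.5, 8.7, 27.4]
opening: 0.307
```

Run:
```python
from h import *
s=bot.read_state();p=s["position"];print(s["opening"]*87,p,s["force"],s["moment"])
shot("wrist","w22");W,T=wcloud("w22")
for v in range(30,225,15):
    print(v,W[v,322], (T[v,322]*1e3).round(1))
```

```text
26.738012227425045 [ 0.4272 -0.3433  0.0793] [-7.4937  8.7362 27.3729] [ 1.8071  1.1255 -0.1174]
30 [ 0.5405 -0.3382  0.1136] [-113.3  -34.5   -2.4]
45 [ 0.5332 -0.3384  0.1148] [-106.1  -35.6   -2.4]
60 [ 0.5265 -0.3385  0.1142] [-99.3 -35.   -2.4]
75 [ 0.5196 -0.3387  0.1152] [-92.5 -36.   -2.4]
90 [ 0.513  -0.3388  0.1153] [-85.8 -36.1  -2.4]
105 [ 0.5064 -0.339   0.1157] [-79.2 -36.5  -2.4]
120 [ 0.4998 -0.3391  0.1163] [-72.7 -37.1  -2.4]
135 [ 0.4932 -0.3393  0.1161] [-66.1 -36.9  -2.4]
150 [ 0.4866 -0.3394  0.1159] [-59.4 -36.7  -2.5]
165 [ 0.4799 -0.3395  0.1164] [-52.8 -37.2  -2.5]
180 [ 0.4729 -0.3397  0.1157] [-45.8 -36.4  -2.5]
195 [ 0.4666 -0.3398  0.1183] [-39.5 -39.1  -2.5]
210 [ 0.4599 -0.34    0.1194] [-32.8 -40.2  -2.5]
```

The lever is on its stop: 27 N with no further motion, and its slope of about 2.5° matches the 1.531 rad end. I'll ease slightly, let go and rise straight up.

>>> jog_arm(motion=[0,-3,0,0,0,0,0,-3,0,0,0,0])

```text
time_s: 39.28
position: [0.4272, -0.3432, 0.0795]
tcp_rot: [[-1.0, -0.001, 0.023], [-0.023, 0.001, -1.0], [0.001, -1.0, -0.001]]
force: [-3.2, 6.5, 8.5]
opening: 0.303
```

>>> jog_arm(motion=[0,0,0,0,0,0,0,0,0,0,0,0,0,0,0,0,0,0,0,0,0,0,0,0,0,-30,0,0,0,0,0,-90,0,0,0,0,0,-150,0,0,0,0,0,-200,0,0,0,0,0,-200,0,0,0,0], gripper=0.75)

```text
time_s: 40.4
position: [0.4303, -0.3461, 0.2828]
tcp_rot: [[-1.0, 0.007, 0.023], [-0.023, -0.009, -1.0], [-0.007, -1.0, 0.009]]
force: [-1.4, -0.4, -0.8]
opening: 0.749
```

Run:
```python
from h import *
s=bot.read_state();p=s["position"];print(s["opening"]*87,p,s["force"],s["moment"])
shot("wrist","w23");W,T=wcloud("w23",s)
for v in range(60,225,15):
    print(v,W[v,322])
shot("side","s23")
P,im,hsv=cl("s23","side");X,Y,Z=P[...,0],P[...,1],P[...,2]
yel=(hsv[...,0]>22)&(hsv[...,0]<35)&(hsv[...,1]>120)
rects(P,yel&(Z>.095)&(Z<.11)&(Y<.1)&(Y>-.1))
```

```text
65.16994781956141 [ 0.4303 -0.3461  0.2828] [-1.4086 -0.3975 -0.7502] [-0.0137  0.1432  0.0303]
60 [ 0.5628 -0.3393  0.1138]
75 [ 0.546  -0.3397  0.1125]
90 [ 0.5291 -0.3401  0.1151]
105 [ 0.5126 -0.3405  0.1143]
120 [ 0.4962 -0.3408  0.117 ]
135 [ 0.4797 -0.3412  0.1164]
150 [ 0.4634 -0.3415  0.1191]
165 [ 0.4469 -0.3418  0.12  ]
180 [ 0.4299 -0.3422  0.1199]
195 [ 0.4131 -0.3425  0.1217]
210 [ 0.3952 -0.3428  0.121 ]
71 px [324. 236.] ctr [585.3 -33.1] size [13.5 54.3] ang 89.9 z 0.102
```

View pics/w23.png

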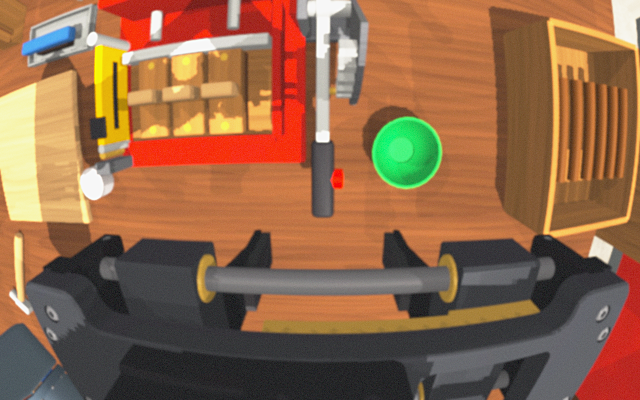

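View pics/s23.png

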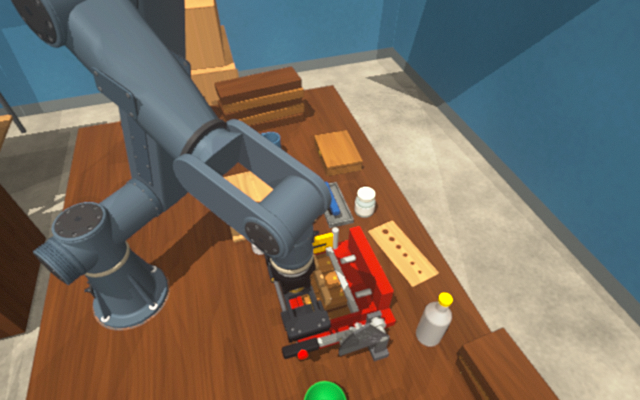

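The lever stays down with the button out, at (338,178). I'll move the arm clear for a last check from above.

>>> jog_arm(motion=[0,-60,0,0,0,0,0,-110,-40,0,0,0,0,-120,-500,0,0,0,0,-120,-500,0,0,0,0,-120,-500,0,0,0,0,-120,-500,0,0,0,0,-120,-500,0,0,0,0,-120,-700,0,0,0,0,-120,-700,0,0,0,0,-120,-700,0,0,0,0,-120,-700,0,0,0,0,-120,-700,0,0,0,0,-120,-700,0,0,0,0,-120,-700,0,0,0,0,-120,-700,0,0,0])

```text
time_s: 42.38
position: [0.4117, 0.3551, 0.3961]
tcp_rot: [[-1.0, -0.003, 0.023], [-0.023, -0.003, -1.0], [0.003, -1.0, 0.003]]
force: [0.6, -1.1, 0.5]
opening: 0.753
```

Run:
```python
from h import *
s=bot.read_state();print(s["position"],s["time_s"])
shot("top","t24");shot("side","s24")
crop("t24","t24c",200,500,110,290,2.6);crop("s24","s24c",200,420,130,390,2.2)
for n,nm in(("top","t24"),("side","s24")):
    P,im,hsv=cl(nm,n);X,Y,Z=P[...,0],P[...,1],P[...,2];print(n)
    yel=(hsv[...,0]>20)&(hsv[...,0]<35)&(hsv[...,1]>110)
    print("gate");rects(P,yel&(Z>.093)&(Z<.112)&(Y<.1)&(Y>-.06)&(X<.66))
    print("bar");rects(P,(Y<0)&(hsv[...,1]<60)&(abs(Z-.064)<.006)&(Y>-.28)&(X>.5),30)
    print("blocks");rects(P,(abs(Z-.068)<.006)&(hsv[...,0]>8)&(hsv[...,0]<25)&(Y<-.06)&(Y>-.27)&(X<.6)&(X>.45),60)
    print("bowl");gr=(hsv[...,0]>45)&(hsv[...,0]<80)&(hsv[...,1]>120);rects(P,gr&(X>.2)&(Y<-.2)&(X<.7)&(Z>.036),30)
    print("brush");rects(P,(hsv[...,0]>95)&(hsv[...,0]<125)&(hsv[...,1]>100)&(X>.55)&(Y>0)&(Y<.28)&(X<.75),20)
    lev=(Z>.1)&(Y<-.31)&(Y>-.37)&(X>.36)&(X<.58);q=P[lev];print("lever fit",np.polyfit(q[:,0],q[:,2],1),q.min(0))
```

```text
[0.4117 0.3551 0.3961] 42.375
top
gate
38 px [340. 205.] ctr [562.4 -29.3] size [99.6  9.3] ang 2.3 z 0.1002
bar
334 px [381. 197.] ctr [ 595.5 -158.4] size [ 14.2 217.7] ang 1.6 z 0.0624
blocks
432 px [364. 217.] ctr [ 533.4 -104.1] size [114.1  45.5] ang 0.9 z 0.0669
392 px [382. 218.] ctr [ 528.8 -159.6] size [108.1  45.8] ang 2.4 z 0.0666
416 px [398. 218.] ctr [ 530.2 -213.2] size [107.9  46.4] ang 1.7 z 0.067
bowl
115 px [476. 241.] ctr [ 457.6 -459.1] size [95.5 82.4] ang 66.6 z 0.0416
brush
358 px [279. 172.] ctr [675.2 170. ] size [147.5  36.9] ang 88.9 z 0.0491
lever fit [0.1691 0.0435] [ 0.3832 -0.37    0.1001]
side
gate
163 px [316. 238.] ctr [561.4 -33.9] size [104.4  16.6] ang 3.6 z 0.1015
19 px [289. 245.] ctr [478.2 -37.4] size [10.2 15.5] ang 18.7 z 0.1014
bar
380 px [342. 280.] ctr [ 597.3 -160.9] size [ 17.  220.8] ang 1.1 z 0.0637
blocks
444 px [328. 272.] ctr [ 568.8 -125. ] size [ 53.3 120.1] ang 0.3 z 0.0681
236 px [303. 270.] ctr [ 500.1 -107.2] size [47.9 49. ] ang 2.6 z 0.068
262 px [308. 286.] ctr [ 502.1 -162.9] size [52.7 45.9] ang 2.7 z 0.068
567 px [326. 299.] ctr [ 535.8 -223.1] size [ 74.  118.9] ang 88.4 z 0.0679
bowl
203 px [325. 388.] ctr [ 461.4 -432.6] size [41.  95.8] ang 73.3 z 0.0434
brush
236 px [330. 198.] ctr [670.5 164.9] size [147.2  25. ] ang 89.4 z 0.0501
lever fit [0.1766 0.0414] [ 0.383  -0.3684  0.1001]
```

View pics/t24c.png

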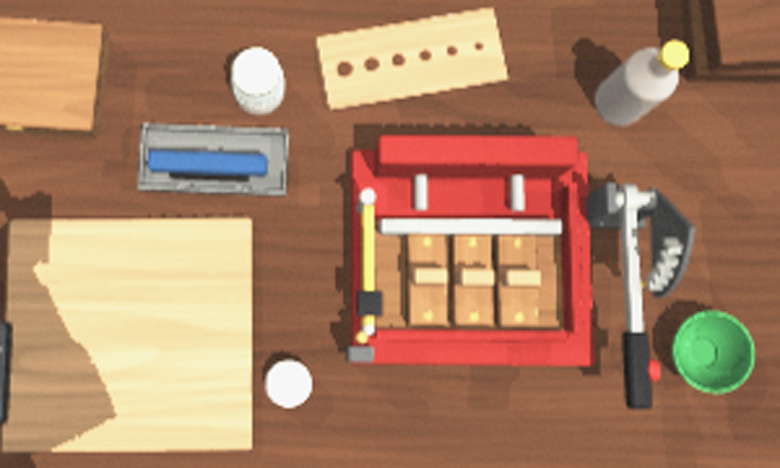

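View pics/s24c.png

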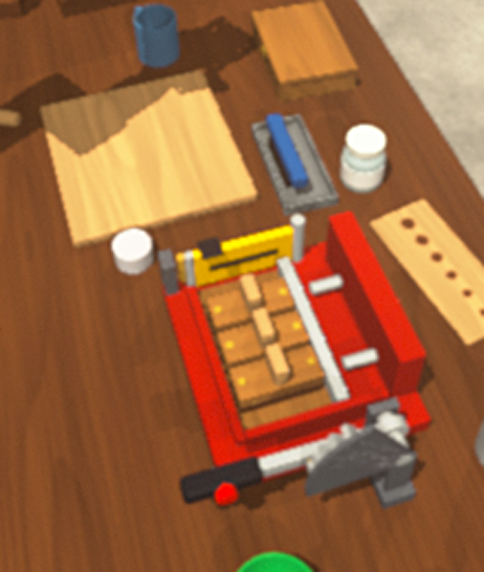

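The gate line measures at or slightly past shut. The ram moved forward about 18 mm, the lever is down with the button out, and the brush is in the tray. Handing in.

Run:
```python
from h import *
print(bot.hand_in())
```

```text
the job is handed in; nothing more can be done
None
```

I finished the whole job in the order asked and handed it in at about 42 s. No verdict was reported.

- **Brush:** it lies upright in the grey tray.
- **Moulds:** three were present. All are flat in the bed, rib up, lengthwise front to back and about 8 mm apart.
- **Gate:** I pushed it shut until it hit a hard stop at about 32 N, and it stayed shut when I let go. Its measured line came out 1–2.5° past shut, which is within camera error. I saw no separate sign of the catch snapping.
- **Lever:** I swung it down with the button squeezed until it stopped at 27 N. It stayed down after release, with the button out and the ram about 18 mm forward. I did not push up on it to test the lock.
- **Other things on the bench:** the bowl, tin, jar and mug looked unmoved in the last pictures.

Two checks disagreed with the figures given:

- **Fingertips:** they sit about 10 mm behind the reported tool point, not 22 mm ahead. The first grip on the brush closed above it without touching, so I re-gripped lower.
- **Grip on the lever:** the opening read 26.6 mm, where a full button press should read at least about 27.5 mm. The lever still swung freely.

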